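# Swap the board under the spring finger and pack the inspected lot

## Robot

A 6-joint arm with a two-finger parallel gripper is mounted at the origin on the work surface. World frame = base frame: x ahead of the robot, y to its left, z up, the work surface at z = 0. Lengths are in mm, angles in rad, forces in N, time in s.
With the tool pointing down it reaches from about 275 to 750 mm from the base axis. Payload 10.2 kg.
Tool frame: the origin (TCP) lies on the centre line of the jaws, within the pads' length; the fingertips stand 17 mm ahead of it and the grasp point (between the pads) lies 2 mm behind it; z points along the fingers, y is the line along which they close (so a half turn about z gives the same grasp; the last joint's range is limited). The gripper opens to 85 mm and grips with 20 to 120 N. Pads are 22 mm wide; open, the fingers measure 114 mm over their backs; the gripper's body (76 mm by 85 mm) begins 54 mm behind the grasp point. The pads swing forward as they close: fully open they stand 13 mm farther back than shut.
Start: joints at [-1.328, 0.313, 1.498, -0, 1.331, -0.223], TCP at [235.786, -469.08, 248.294] pointing down, gripper open.
Joint ranges: [-2.94, 2.94], [-0.97, 2.17], [0.19, 2.56], [-1.23, 4.37], [0.02, 3.11], [-2.88, 2.88]. Speed limits (rad/s): [2.39, 2.39, 3.01, 3.14, 3.14, 3.14].

## Interface

Orientations are given as a unit quaternion [w, x, y, z].
In Python, from rig import ctrl gives the robot as it stands. The module is installed in compiled form; this text tells all that it offers.
- The arm moves only by the shell command python3 -m jog 'ROWS' [FORCE]. ROWS is JSON, a list of rows, each an object with "delta_pos": the shift along the world's x, y, z in mm, a list of three; "angular": the turn, a rotation vector about the world's x, y, z in rad, a list of three; "fingers": the opening, from 0 (shut) to 1 (fully open). In form: [{"delta_pos": [tx, ty, tz], "angular": [rx, ry, rz], "fingers": fingers}, ...]. A call has 1 to 10 rows; each row is the pose to reach, as a shift and turn from the pose commanded when the call began; what a row does not reach only later rows make up. A row lasts 1/8 s, in which the tool goes at most 62.5 mm and 10.7 degrees, less where a joint would pass 70% of its speed; a pose out of reach is approached as far as the arm can. A call with a gripper value outside its range is refused whole. The fingers move at their own pace and stop on an object; FORCE is the grip in N (left out, the last holds). Time passes only in rows, so rows that repeat a pose let the fingers close. It gives the time, the measured TCP pose, the force, the opening and the grip force at its end, in the units of the state.
- ctrl.sense(): the state, without advancing time (a new reading comes with each control period).
- ctrl.capture(name): name is "side" or "top"; returns a dict with "pixels" (384x512x3 uint8, blue, green, red), "fx", "fy", "cx", "cy" (pixels), "dist" ([k1, k2, p1, p2, k3] as OpenCV has them; the pictures are not rectified), "R" (3x3) and "t" (3): a world point X has camera coordinates R X + t. Camera axes: x right, y down, z forward; pixel columns grow to the right and rows downward; lengths in mm; the calibration is good to about 2 mm. A picture is of the moment at which its call begins. There is no depth.
- ctrl.finish_job(): hands the job in; it is judged then, once.
The state is a dict: "time_s": time; "joints": joint angles; "dq": joint speeds; "tau": joint torques, N m; "eef_pos": TCP position; "ee_rot": TCP orientation; "force": force on the tool from outside, world axes, zero at the start; "wrist_torque": the same for the moment, N m; "grip_width": opening from 0.0 (shut) to 1.0 (fully open); "grip_force": force on a finger pad.
Only numpy, scipy, OpenCV 4.12 (cv2) and the standard library are available. Lean on these libraries where they do the work, as an engineer would, in place of code of your own. Each camera call takes 0.05 s, during which the arm holds its last target. There are 200 camera calls.

## Task

The green board in the inspection nest is finished: lift the spring-loaded finger clear of it and swing the finger right off the board while the board stays in the nest, then lay the green board flat in the bay of the grey lot carrier. Load the blue board flat in the nest, notched end under the finger, and swing the finger back and let it down on the board with its pin in the notch. Every red-capped vial in the bench rack also goes to the carrier, upright and fully down, one to a hole; leave everything else on the bench alone.

Things in the scene. Friction and masses are not known exactly. Their poses are not given: they have to be found in the camera images.
- green_grip (a point): Finished green circuit board, 100 x 60 x 4 mm, 90 g, held in the nest. A black finned heat sink, 36 (x) x 24 (y) x 28 mm tall, stands on its centre: carry it by that. Point: on the heat sink's axis, 20 mm above the board's top, 24 mm above its underside; x along the board to the notched end, z up. Notch: middle of the +x end, 12 mm wide, 14 mm deep. Other components at most 8 mm tall.
- blue_grip (a point): Next circuit board, blue, lying heat sink up on the bench mat; same shape, heat sink, notch, mass, point and axes as the green board.
- nest_seat (a point): Inspection nest: fixed dark base 180 x 90 x 12 mm, with round aluminium rails 6 mm high round a bay that takes a board flat with 2 mm play on every side. Point: middle of the bay, on the base's top face; x along the bay to the finger's post, z up. A seated board has its notched end to +x and its grip point 24 mm above this point.
- finger_axis (a point): Upright axis of the finger's steel post, fixed, 95 mm from the bay's middle along the nest's x, at the height of the base's top face. The post reaches 36 mm above this face; the knob is higher.
- finger_knob (a point): Grip point on the orange hold-down finger: on the axis of its round black upright knob (16 mm diameter, 36 mm tall), 10 mm below the knob's top, 26 mm above the top of the finger's bar. The knob's axis is 45 mm from the post's axis. The tip's foot is 28 mm wide; below it a 5 mm pin, 52 mm from the post's axis, reaches 3.5 mm down into the board's notch.
- finger_lift (a joint): Height of the finger in m: 0 lowest stop, about 0.002 when it rests on a board with its pin in the notch, 0.03 fully up. A spring pulls it down, about 4 N at the bottom and 8 N at the top; it goes down again when let go. The pin clears a board's top above about 0.006.
- finger_swing (a joint): Swing of the finger about its post in rad: 0 points along the nest's -x, over the notch; grows anticlockwise seen from above, the tip going towards the nest's -y; 1.57 is a quarter turn, off the board; stop at 1.6. It turns easily and stays where it is left.
- carrier_bay (a point): Lot carrier: fixed grey plate 12 mm high with rails 6 mm high round a bay that takes a board flat with 2 mm play on every side, either way round. Point: middle of the bay, on the plate's top face; x along the bay to the vial block, z up. A seated board's grip point is 24 mm above this point. The vial block, 44 x 138 mm, 30 mm high, is centred 87 mm along +x.
- carrier_hole0 (a point): Mouth centre of a vial hole in the carrier's block, at its top face, 30 mm above the bench; the hole is 22 mm in diameter, 25 mm deep, z up. The four holes lie in a row along the carrier's y, 34 mm apart.
- carrier_hole1 (a point): Mouth centre of a vial hole in the carrier's block, at its top face, 30 mm above the bench; the hole is 22 mm in diameter, 25 mm deep, z up. The four holes lie in a row along the carrier's y, 34 mm apart.
- carrier_hole2 (a point): Mouth centre of a vial hole in the carrier's block, at its top face, 30 mm above the bench; the hole is 22 mm in diameter, 25 mm deep, z up. The four holes lie in a row along the carrier's y, 34 mm apart.
- carrier_hole3 (a point): Mouth centre of a vial hole in the carrier's block, at its top face, 30 mm above the bench; the hole is 22 mm in diameter, 25 mm deep, z up. The four holes lie in a row along the carrier's y, 34 mm apart.
- vial0_mid (a point): Centre of a sample vial, 18 mm in diameter, 60 mm tall, clear, foot rounded, with a red cap (top 18 mm), 30 g, z along it. Any may be absent. It starts standing in a hole of the white bench rack, 35 mm showing; seated in a hole of rack or carrier, this point is 5 mm above the mouth.
- vial1_mid (a point): Centre of a sample vial, 18 mm in diameter, 60 mm tall, clear, foot rounded, with a red cap (top 18 mm), 30 g, z along it. Any may be absent. It starts standing in a hole of the white bench rack, 35 mm showing; seated in a hole of rack or carrier, this point is 5 mm above the mouth.
- vial2_mid (a point): Centre of a sample vial, 18 mm in diameter, 60 mm tall, clear, foot rounded, with a red cap (top 18 mm), 30 g, z along it. Any may be absent. It starts standing in a hole of the white bench rack, 35 mm showing; seated in a hole of rack or carrier, this point is 5 mm above the mouth.
- vial3_mid (a point): Centre of a sample vial, 18 mm in diameter, 60 mm tall, clear, foot rounded, with a red cap (top 18 mm), 30 g, z along it. Any may be absent. It starts standing in a hole of the white bench rack, 35 mm showing; seated in a hole of rack or carrier, this point is 5 mm above the mouth.
- rack: The white fixed bench rack, origin at the centre of its underside; x along its row of four holes, 34 mm apart, 22 mm in diameter, 25 mm deep; 145 x 44 mm, 30 mm high.
- flux: Bystander, leave alone: white bottle, 44 mm wide, 100 mm tall; origin at its underside.
- tape: Bystander, leave alone: roll of amber tape, 90 mm wide, lying flat; origin at its underside.
- driver: Bystander, leave alone: screwdriver, 160 mm long; origin at its underside.
- parts_bin: Bystander, leave alone: blue parts bin, 100 x 80 x 35 mm; origin at its underside.
- brush: Bystander, leave alone: brush, 150 mm long; origin at its underside.
- solder_reel: Bystander, leave alone: steel reel, 60 mm wide, 50 mm tall; origin at its underside.
Mind the look-alikes: they are no part of the job. Leave any black, purple or yellow look-alike of the part that bears vial2_mid alone.

How it is judged (in metres and radians):
On the way, in this order (a step that is already met when the one before it is completed fails the run):
1. the finger is lifted clear of the green board, which stays in the nest (value of joint finger_lift above 0.009 m and value of joint finger_swing below 0.5 rad and horizontal distance between green_grip and nest_seat below 0.006 m and z of green_grip in the frame of nest_seat between 0.02 and 0.028 m and angle between green_grip's own z axis and vertical below 0.06 rad and angle between the x axis of green_grip and the x axis of nest_seat, either way round below 0.1 rad), for 0.1 s.
2. the finger is swung right off the green board, which is still in the nest (value of joint finger_swing above 1 rad and horizontal distance between green_grip and nest_seat below 0.006 m and z of green_grip in the frame of nest_seat between 0.02 and 0.028 m and angle between green_grip's own z axis and vertical below 0.06 rad and angle between the x axis of green_grip and the x axis of nest_seat, either way round below 0.1 rad), for 0.1 s.
3. the green board lies in the carrier's bay (horizontal distance between green_grip and carrier_bay below 0.006 m and z of green_grip in the frame of carrier_bay between 0.02 and 0.028 m and angle between green_grip's own z axis and vertical below 0.06 rad and angle between the x axis of green_grip and the x axis of carrier_bay, either way round below 0.1 rad), for 0.2 s.
4. the blue board lies in the nest while the finger is off it (value of joint finger_swing above 0.7 rad and horizontal distance between blue_grip and nest_seat below 0.006 m and z of blue_grip in the frame of nest_seat between 0.02 and 0.028 m and angle between blue_grip's own z axis and vertical below 0.06 rad and angle between the x axis of blue_grip and the x axis of nest_seat, either way round below 0.1 rad), for 0.1 s.
At the end, for the whole second after the job is handed in: green board flat in the carrier bay, blue board flat in the nest (each within 6 mm, 0.1 rad); finger swung back within 0.15 rad and down on the blue board, pin in the notch (lift under 5 mm); every vial upright in a carrier hole, fully down (centre within 11 mm of the mouth) (all of step 3 and horizontal distance between blue_grip and nest_seat below 0.006 m and z of blue_grip in the frame of nest_seat between 0.02 and 0.028 m and angle between blue_grip's own z axis and vertical below 0.06 rad and angle between the x axis of blue_grip and the x axis of nest_seat, either way round below 0.1 rad and value of joint finger_swing below 0.15 rad and value of joint finger_lift below 0.005 m and (distance between vial0_mid and carrier_hole0 below 0.011 m or distance between vial0_mid and carrier_hole1 below 0.011 m or distance between vial0_mid and carrier_hole2 below 0.011 m or distance between vial0_mid and carrier_hole3 below 0.011 m) and angle between each of vial0_mid, vial1_mid, vial2_mid, vial3_mid's own z axis and vertical below 0.2 rad and (distance between vial1_mid and carrier_hole0 below 0.011 m or distance between vial1_mid and carrier_hole1 below 0.011 m or distance between vial1_mid and carrier_hole2 below 0.011 m or distance between vial1_mid and carrier_hole3 below 0.011 m) and (distance between vial2_mid and carrier_hole0 below 0.011 m or distance between vial2_mid and carrier_hole1 below 0.011 m or distance between vial2_mid and carrier_hole2 below 0.011 m or distance between vial2_mid and carrier_hole3 below 0.011 m) and (distance between vial3_mid and carrier_hole0 below 0.011 m or distance between vial3_mid and carrier_hole1 below 0.011 m or distance between vial3_mid and carrier_hole2 below 0.011 m or distance between vial3_mid and carrier_hole3 below 0.011 m)); the robot touches nothing.
It fails at once if a bystander is pushed more than 3 cm (distance of any of flux, tape, driver, parts_bin, brush, solder_reel from where it was at the start of the episode above 0.03 m).
Of vial0, vial1, vial2, vial3 only 2 to 4 are there at a start; the rules pass over those that are not, and their reading is None.
At some moment in a run one of blue_board may be knocked a few centimetres aside while the robot is not near it.
It also fails if it takes over 210 s, if anything falls off the work surface, if the arm or the gripper's body presses on something with over 40 N, if the wrist force passes 120 N, or if a joint passes its speed limit or range.

## Working session

There is one attempt and no reset: what is moved stays moved. The work goes in short steps, Python scripts to look and compute and a shell command to move; the robot and the scene stay as the last step left them, time stands still between calls to the robot, and variables do not carry over. Pictures are saved under pics/ and viewed, at most 14 in all, crops included, and the job is handed in when it is done.

```bash
mkdir -p pics
cat > h.py <<'E'
import numpy as np, cv2
from rig import ctrl
def cap(n,f=None):
    c=ctrl.capture(n); c={k:(v if k=="pixels" else np.array(v,float)) for k,v in c.items()}
    if f: cv2.imwrite("pics/"+f,c["pixels"])
    return c
def K(c): return np.array([[c["fx"],0,c["cx"]],[0,c["fy"],c["cy"]],[0,0,1.]],float)
def at(c,uv,z):
    "world points on height z seen at pixels uv"
    p=cv2.undistortPoints(np.array(uv,float).reshape(-1,1,2),K(c),c["dist"]).reshape(-1,2)
    d=np.c_[p,np.ones(len(p))]@c["R"]; o=-c["R"].T@c["t"]
    return o+d*((np.array(z)-o[2])/d[:,2])[:,None]
def proj(c,X):
    return cv2.projectPoints(np.array(X,float).reshape(-1,1,3),cv2.Rodrigues(c["R"])[0],c["t"],K(c),c["dist"])[0].reshape(-1,2)
E
python3 - <<'E'
from h import *
for n in("top","side"):
    c=cap(n,n+"0.png"); print(n,-c["R"].T@c["t"],c["R"].round(2).tolist(),c["fx"])
print(ctrl.sense())
E
```

```text
top [ 500.894325     18.02180124 1549.94030968] [[-0.01, -1.0, -0.01], [-1.0, 0.01, -0.06], [0.06, 0.01, -1.0]] 421.65221883388693
side [ -24.13695736 -975.37172854  782.35988535] [[0.84, -0.53, -0.02], [-0.3, -0.44, -0.84], [0.44, 0.72, -0.54]] 477.10062199716043
{'time_s': 0.1, 'joints': array([-1.32840862e+00,  3.13382942e-01,  1.49837633e+00, -1.00195573e-05,
        1.33102585e+00, -2.23386187e-01]), 'dq': array([-9.86137112e-04, -3.53675666e-04, -1.28934738e-03, -7.64513106e-05,
        1.95002491e-03,  1.34731909e-03]), 'tau': array([ 3.47547757e-03, -4.12898290e+01, -2.60142946e+01, -2.11023594e-04,
        3.03400862e-03, -2.29094235e-05]), 'eef_pos': array([ 235.72362782, -468.85517326,  247.79225263]), 'ee_rot': array([-5.96163369e-04,  9.73003731e-01,  2.30788613e-01, -1.05301467e-05]), 'force': array([-0.00729066,  0.69129711,  1.34189627]), 'wrist_torque': array([ 0.01807405, -0.00911886,  0.03450738]), 'grip_force': 0.0, 'grip_width': 1.0004895124547837}
```

View pics/top0.png

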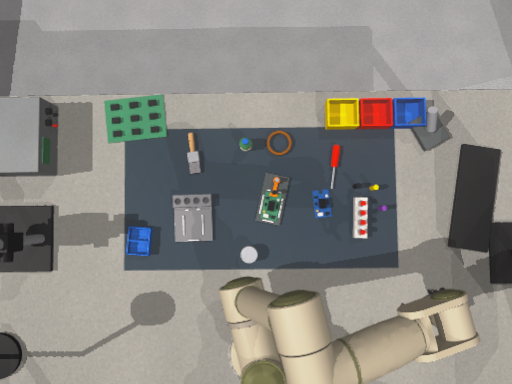

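View pics/side0.png

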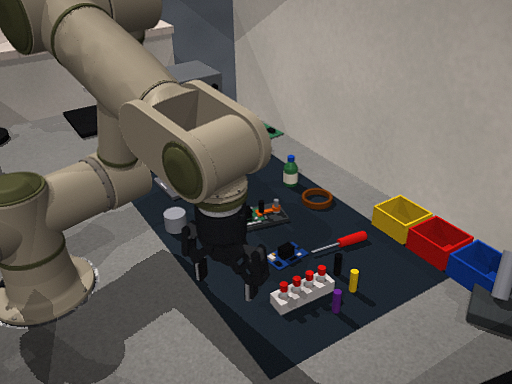

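The top view shows the carrier at (193,218) with its four holes along row 201. The nest with the green board is at (271,200) and the orange finger at (277,186). The blue board is at (321,203), and the rack holds 4 red-capped vials at column 361, rows 204–232. Black (358,186), yellow (375,187) and purple (384,208) vials stand outside the rack. They are the look-alikes and stay where they are. Next I take a close crop.

Run:
```python
import cv2
im=cv2.imread("pics/top0.png")
a=cv2.resize(im[165:245,240:400],None,fx=5,fy=5,interpolation=cv2.INTER_CUBIC)
cv2.imwrite("pics/c1.png",a)
b=cv2.resize(im[185:250,165:220],None,fx=8,fy=8,interpolation=cv2.INTER_CUBIC)
cv2.imwrite("pics/c2.png",b)
```

```text
(no output)
```

View pics/c1.png

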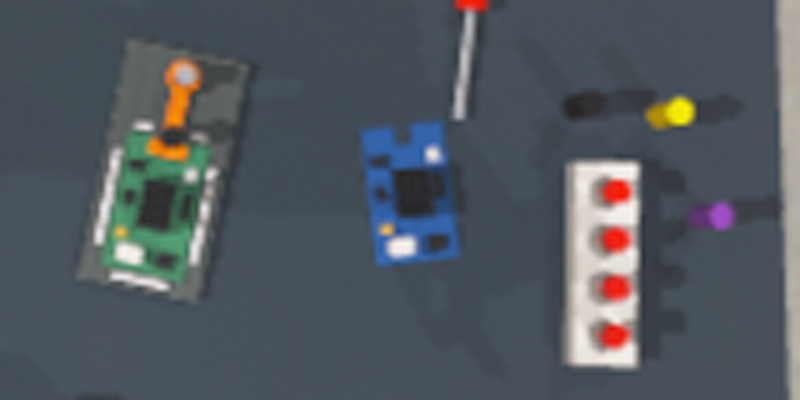

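View pics/c2.png

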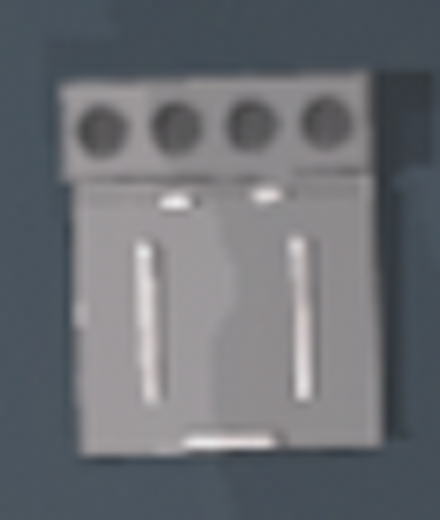

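The crops confirm four red-capped vials in the rack, 4 holes in the carrier block, the finger knob dark at about c1 (175,138), and the notch ends of both boards pointing to the top of the image (world +x). Next I measure.

```bash
cat >> h.py <<'E'
def blob(c,m,roi,S=6,close=0):
    x0,y0,x1,y1=roi
    im=cv2.resize(c["pixels"][y0:y1,x0:x1],None,fx=S,fy=S,interpolation=cv2.INTER_CUBIC)
    k=m(cv2.cvtColor(im,cv2.COLOR_BGR2HSV).astype(int)).astype(np.uint8)*255
    if close: k=cv2.morphologyEx(k,cv2.MORPH_CLOSE,np.ones((close,close)))
    cs=sorted(cv2.findContours(k,cv2.RETR_EXTERNAL,cv2.CHAIN_APPROX_NONE)[0],key=cv2.contourArea)[::-1]
    f=lambda p:(np.array(p,float)+.5)/S-.5+[x0,y0]
    return cs,f
def rect(c,m,roi,z,close=12):
    cs,f=blob(c,m,roi,close=close)
    P=at(c,f(cs[0].reshape(-1,2)),z)[:,:2]
    r=cv2.minAreaRect(P.astype(np.float32)); b=cv2.boxPoints(r)
    e=b[1]-b[0],b[2]-b[1]; e=max(e,key=np.linalg.norm)
    a=np.arctan2(e[1],e[0]); a=(a+np.pi/2)%np.pi-np.pi/2
    return np.round(r[0],1),np.round(r[1],1),round(a,3)
green=lambda h:(h[...,0]>45)&(h[...,0]<90)&(h[...,1]>80)
blue=lambda h:(h[...,0]>100)&(h[...,0]<125)&(h[...,1]>130)&(h[...,2]>90)
red=lambda h:((h[...,0]<8)|(h[...,0]>172))&(h[...,1]>150)&(h[...,2]>110)
orange=lambda h:(h[...,0]>5)&(h[...,0]<20)&(h[...,1]>180)&(h[...,2]>120)
def cen(c,m,roi,z,n=1,**k):
    cs,f=blob(c,m,roi,**k); o=[]
    for q in cs[:n]:
        M=cv2.moments(q); o.append(at(c,f([[M["m10"]/M["m00"],M["m01"]/M["m00"]]]),z)[0].tolist()+[M["m00"]/36])
    return np.round(o,1)
E
python3 - <<'E'
from h import *
c=cap("top")
print("green",rect(c,green,(255,180,295,225),16,30))
print("blue",rect(c,blue,(305,182,338,222),4,30))
white=lambda h:(h[...,1]<40)&(h[...,2]>140)
print("rack",rect(c,lambda h:(h[...,2]>120),(348,190,372,245),30))
print("caps",cen(c,red,(350,195,372,243),65,4))
dark=lambda h:h[...,2]<95
print("holes",cen(c,dark,(173,193,213,207),30,5))
print("rails",cen(c,lambda h:h[...,2]>185,(170,205,218,245),18,7))
print("railsN",cen(c,lambda h:(h[...,2]>170)&(h[...,1]<30),(250,185,290,230),18,7))
print("hs blue",rect(c,lambda h:h[...,2]<55,(313,192,330,212),32,1),"hs green",rect(c,lambda h:h[...,2]<55,(264,196,278,214),44,1))
g=lambda P:(np.array(P)+.5)/5-.5+[240,165]
print("nestcorners",at(c,g([(128,40),(252,64),(202,302),(78,278)]),12).round(1).tolist())
print("post top",at(c,g([(184,74)]),48),"knob",at(c,g([(174,138)]),70))
print("holes man",at(c,(np.array([(102,131),(177,128),(251,125),(326,122)])+.5)/8-.5+[165,185],30).round(1).tolist())
E
```

```text
green (array([529.7, -40.3]), array([61.1, 99.9]), np.float32(-0.228))
blue (array([ 537. , -226.8]), array([102.4,  62.8]), np.float32(0.102))
rack (array([ 484.5, -360.1]), array([ 53. , 149.3]), np.float32(-0.035))
caps [[ 468.7 -359.2   65.    18.1]
 [ 536.1 -361.5   65.    17.8]
 [ 502.4 -360.1   65.    17.7]
 [ 435.1 -357.4   65.    17.1]]
holes [[570.5 227.3  30.   58.9]
 [552.7 264.7  30.   20.9]
 [553.5 231.1  30.   20.7]
 [554.6 197.1  30.   19.7]
 [551.3 298.8  30.   18.4]]
rails [[465.2 280.1  18.   30.9]
 [450.  209.2  18.   15.1]
 [410.  244.7  18.   11.7]
 [518.6 266.8  18.    4.4]
 [493.7 211.2  18.    4.1]
 [521.3 225.4  18.    3.3]]
railsN [[535.6  -4.5  18.   29.4]
 [496.2 -20.   18.   17.8]
 [476.5 -27.4  18.   16.4]
 [501.9 -68.8  18.   12.4]
 [526.4 -74.9  18.    4.3]
 [552.5 -65.7  18.    3.9]
 [588.2 -32.   18.    3.2]]
hs blue (array([ 537.9, -224.6]), array([30.3, 23.7]), np.float32(0.047)) hs green (array([530.7, -39.3]), array([19. , 30.2]), np.float32(-0.222))
nestcorners [[651.7, -21.3, 12.0], [633.1, -111.8, 12.0], [460.0, -72.7, 12.0], [478.3, 17.2, 12.0]]
post top [[623.35508402 -60.07874378  48.        ]] knob [[576.53890671 -51.29138724  70.        ]]
holes man [[550.7, 297.7, 30.0], [551.7, 263.8, 30.0], [552.7, 230.4, 30.0], [553.7, 196.5, 30.0]]
```

Sizes and pitches agree with the description: boards about 100x60, caps 33.7 apart, holes 34 apart, carrier end rail 55.6 from the bay middle. Next I need the knob height from the side view.

Run:
```python
from h import *
c=cap("side")
im=c["pixels"]
cv2.imwrite("pics/c3.png",cv2.resize(im[190:235,235:300],None,fx=10,fy=10,interpolation=cv2.INTER_CUBIC))
for z in (35,45,55,65,75,85): print(z,((proj(c,[[577.5,-51.5,z]])[0]+.5-[235,190])*10).round(0))
print("post",((proj(c,[[622.5,-61.5,48]])[0]+.5-[235,190])*10).round(0))
```

```text
35 [270. 180.]
45 [270. 150.]
55 [269. 120.]
65 [269.  90.]
75 [269.  59.]
85 [268.  28.]
post [423. 107.]
```

View pics/c3.png

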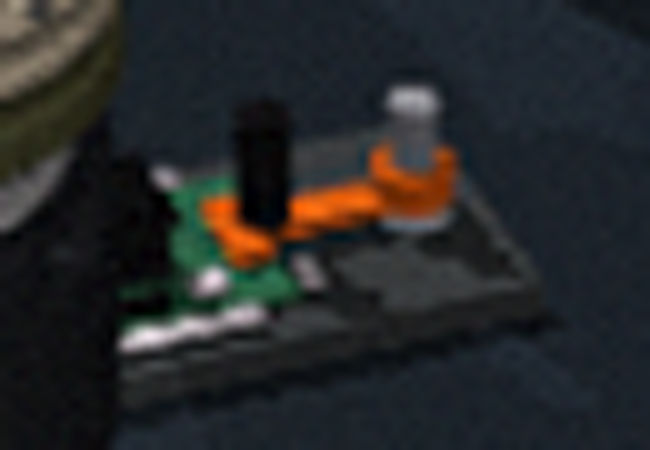

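The knob's top is at about (262,105) in crop c3, so z≈58–60, and the bar top is at about z=24. The grip point is therefore z≈49. I go above the knob.

```bash
python3 -m jog '[{"delta_pos":[60,73,0],"angular":[0,0,-0.12],"fingers":0.6},{"delta_pos":[110,134,0],"angular":[0,0,-0.3],"fingers":0.6},{"delta_pos":[150,183,-20],"angular":[0,0,-0.45],"fingers":0.6},{"delta_pos":[190,232,-40],"angular":[0,0,-0.6],"fingers":0.6},{"delta_pos":[230,281,-60],"angular":[0,0,-0.69],"fingers":0.6},{"delta_pos":[270,330,-80],"angular":[0,0,-0.69],"fingers":0.6},{"delta_pos":[310,379,-100],"angular":[0,0,-0.69],"fingers":0.6},{"delta_pos":[341.5,417.5,-120],"angular":[0,0,-0.69],"fingers":0.6},{"delta_pos":[341.5,417.5,-120],"angular":[0,0,-0.69],"fingers":0.6},{"delta_pos":[341.5,417.5,-120],"angular":[0,0,-0.69],"fingers":0.6}]' 40
python3 - <<'E'
from h import *
c=cap("top"); s=cap("side")
cv2.imwrite("pics/d1.png",np.hstack([cv2.resize(c["pixels"][160:235,235:310],(400,400),interpolation=cv2.INTER_CUBIC),cv2.resize(s["pixels"][150:240,220:310],(400,400),interpolation=cv2.INTER_CUBIC)]))
e=ctrl.sense(); print(e["joints"].round(2),e["eef_pos"].round(1),e["ee_rot"].round(3),e["force"].round(1),e["grip_width"])
p=e["eef_pos"];print(((proj(c,[p])[0]-[235,160]+.5)*400/75).round(),((proj(s,[p])[0]-[220,150]+.5)*400/90).round())
E
```

```text
time_s: 1.45
eef_pos: [577.8, -48.4, 126.1]
ee_rot: [-0.0, 0.994, -0.11, -0.002]
force: [-0.5, -0.5, -0.4]
grip_width: 0.605
grip_force: 0.0
[-0.29  0.55  1.48 -0.    1.12  1.5 ] [577.2 -51.3 127.9] [ 0.     0.994 -0.111 -0.   ] [-0.2 -0.5  0. ] 0.5985533675297848
[217. 169.] [184. 130.]
```

View pics/d1.png

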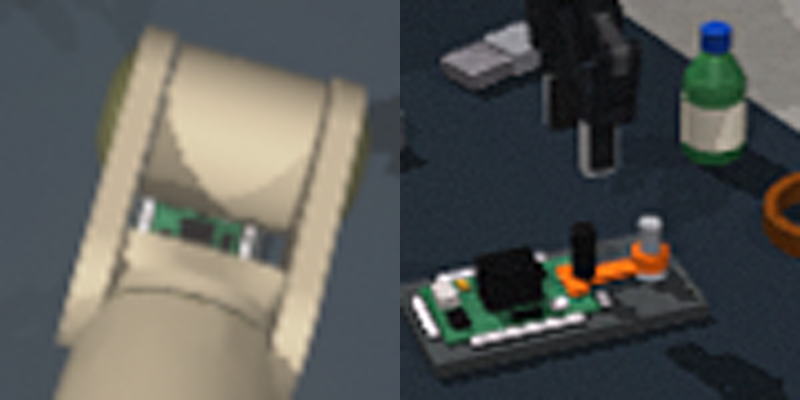

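The side view shows the jaws straddling directly above the knob (knob at panel (583,245), near and far pads at x 553–600). I descend and close.

```bash
python3 -m jog '[{"delta_pos":[0,0,-25],"angular":[0,0,0],"fingers":0.6},{"delta_pos":[0,0,-50],"angular":[0,0,0],"fingers":0.6},{"delta_pos":[0,0,-70],"angular":[0,0,0],"fingers":0.6},{"delta_pos":[0,0,-78],"angular":[0,0,0],"fingers":0.6},{"delta_pos":[0,0,-78],"angular":[0,0,0],"fingers":0.4},{"delta_pos":[0,0,-78],"angular":[0,0,0],"fingers":0.2},{"delta_pos":[0,0,-78],"angular":[0,0,0],"fingers":0.05},{"delta_pos":[0,0,-78],"angular":[0,0,0],"fingers":0},{"delta_pos":[0,0,-78],"angular":[0,0,0],"fingers":0},{"delta_pos":[0,0,-78],"angular":[0,0,0],"fingers":0}]' 40
```

```text
time_s: 2.8
eef_pos: [577.8, -51.8, 51.5]
ee_rot: [0.0, 0.994, -0.112, 0.001]
force: [-1.1, -0.6, 6.5]
grip_width: 0.17
grip_force: 39.2
```

Gripped at about 15 mm, which matches the 16 mm knob. I lift 14 mm.

```bash
python3 -m jog '[{"delta_pos":[0,0,5],"angular":[0,0,0],"fingers":0},{"delta_pos":[0,0,10],"angular":[0,0,0],"fingers":0},{"delta_pos":[0,0,15],"angular":[0,0,0],"fingers":0},{"delta_pos":[0,0,16],"angular":[0,0,0],"fingers":0},{"delta_pos":[0,0,16],"angular":[0,0,0],"fingers":0},{"delta_pos":[0,0,16],"angular":[0,0,0],"fingers":0}]' 60
python3 - <<'E'
from h import *
s=cap("side")
cv2.imwrite("pics/d2.png",cv2.resize(s["pixels"][165:240,220:310],(540,450),interpolation=cv2.INTER_CUBIC))
# arc rows about post, in steps, from knob now
post=np.array([622.0,-61.5]); k=np.array([577.6,-51.5]); r=k-post; print(np.linalg.norm(r),np.arctan2(r[1],r[0]))
r=r/np.linalg.norm(r)*45
for i in range(1,10):
    a=1.55*i/9; R=np.array([[np.cos(a),-np.sin(a)],[np.sin(a),np.cos(a)]]); print(round(a,3),(R@r-r).round(1))
E
```

```text
time_s: 3.55
eef_pos: [577.4, -51.6, 66.2]
ee_rot: [0.0, 0.994, -0.112, 0.0]
force: [5.1, -2.1, -6.7]
grip_width: 0.165
grip_force: 58.5
45.51219616762081 2.920063848973045
0.172 [-1.  -7.7]
0.344 [ -0.8 -15.4]
0.517 [  0.8 -23. ]
0.689 [  3.7 -30.2]
0.861 [  7.8 -36.7]
1.033 [ 12.9 -42.5]
1.206 [ 19.  -47.4]
1.378 [ 25.8 -51.1]
1.55 [ 33.1 -53.6]
```

View pics/d2.png

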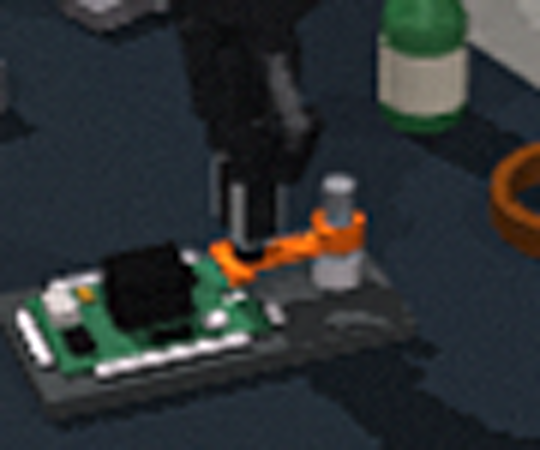

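The finger's collar has risen on the post (338,230) and the bar is clear of the board. I swing it along the arc about the post.

```bash
python3 -m jog '[{"delta_pos":[-1,-7.7,0],"angular":[0,0,0.172],"fingers":0},{"delta_pos":[-0.8,-15.4,0],"angular":[0,0,0.344],"fingers":0},{"delta_pos":[0.8,-23,0],"angular":[0,0,0.517],"fingers":0},{"delta_pos":[3.7,-30.2,0],"angular":[0,0,0.689],"fingers":0},{"delta_pos":[7.8,-36.7,0],"angular":[0,0,0.861],"fingers":0},{"delta_pos":[12.9,-42.5,0],"angular":[0,0,1.033],"fingers":0},{"delta_pos":[19,-47.4,0],"angular":[0,0,1.206],"fingers":0},{"delta_pos":[25.8,-51.1,0],"angular":[0,0,1.378],"fingers":0},{"delta_pos":[33.1,-53.6,0],"angular":[0,0,1.55],"fingers":0},{"delta_pos":[33.1,-53.6,0],"angular":[0,0,1.55],"fingers":0}]'
```

```text
time_s: 4.85
eef_pos: [610.5, -104.4, 65.7]
ee_rot: [-0.001, 0.788, 0.616, 0.0]
force: [4.6, 2.8, -6.6]
grip_width: 0.164
grip_force: 58.6
```

```bash
python3 -m jog '[{"delta_pos":[0,0,-7],"angular":[0,0,0],"fingers":0},{"delta_pos":[0,0,-14],"angular":[0,0,0],"fingers":0},{"delta_pos":[0,0,-14],"angular":[0,0,0],"fingers":0},{"delta_pos":[0,0,-14],"angular":[0,0,0],"fingers":0}]'
```

```text
time_s: 5.35
eef_pos: [610.2, -104.5, 51.7]
ee_rot: [-0.001, 0.788, 0.615, 0.0]
force: [4.2, 4.3, -5.2]
grip_width: 0.162
grip_force: 58.8
```

The finger is off the board. I lower it the rest of the way, open only a little because the post is close, and back off upwards.

```bash
python3 -m jog '[{"delta_pos":[0,0,-2],"angular":[0,0,0],"fingers":0},{"delta_pos":[0,0,-2],"angular":[0,0,0],"fingers":0.32},{"delta_pos":[0,0,-2],"angular":[0,0,0],"fingers":0.32},{"delta_pos":[0,0,-2],"angular":[0,0,0],"fingers":0.32},{"delta_pos":[0,0,15],"angular":[0,0,0],"fingers":0.32},{"delta_pos":[0,0,50],"angular":[0,0,0],"fingers":0.32},{"delta_pos":[0,0,85],"angular":[0,0,0],"fingers":0.4},{"delta_pos":[0,0,85],"angular":[0,0,0],"fingers":0.5}]'
python3 -m jog '[{"delta_pos":[-10,10,0],"angular":[0,0,-0.18],"fingers":0.6},{"delta_pos":[-20,20,0],"angular":[0,0,-0.36],"fingers":0.6},{"delta_pos":[-30,30,0],"angular":[0,0,-0.54],"fingers":0.6},{"delta_pos":[-40,40,0],"angular":[0,0,-0.72],"fingers":0.6},{"delta_pos":[-50,50,0],"angular":[0,0,-0.9],"fingers":0.6},{"delta_pos":[-60,58,0],"angular":[0,0,-1.08],"fingers":0.6},{"delta_pos":[-70,62,0],"angular":[0,0,-1.26],"fingers":0.6},{"delta_pos":[-80.5,64.6,0],"angular":[0,0,-1.44],"fingers":0.6},{"delta_pos":[-80.5,64.6,0],"angular":[0,0,-1.55],"fingers":0.6},{"delta_pos":[-80.5,64.6,0],"angular":[0,0,-1.55],"fingers":0.6}]'
python3 - <<'E'
from h import *
s=cap("side")
cv2.imwrite("pics/d3.png",cv2.resize(s["pixels"][150:240,210:310],(600,540),interpolation=cv2.INTER_CUBIC))
e=ctrl.sense(); print(e["joints"].round(2),e["eef_pos"].round(1),e["ee_rot"].round(3),e["force"].round(1))
E
```

```text
time_s: 6.35
eef_pos: [611.7, -105.7, 141.4]
ee_rot: [0.003, 0.788, 0.615, 0.002]
force: [-0.6, 0.2, -0.9]
grip_width: 0.504
grip_force: 0.0
time_s: 7.6
eef_pos: [529.7, -40.6, 137.3]
ee_rot: [0.0, 0.994, -0.111, -0.0]
force: [-0.0, -0.4, -0.3]
grip_width: 0.598
grip_force: 0.0
[-0.3   0.44  1.62 -0.    1.08  1.5 ] [529.8 -40.6 137.3] [-0.     0.994 -0.111 -0.   ] [-0.8 -0.6 -0.2]
```

View pics/d3.png

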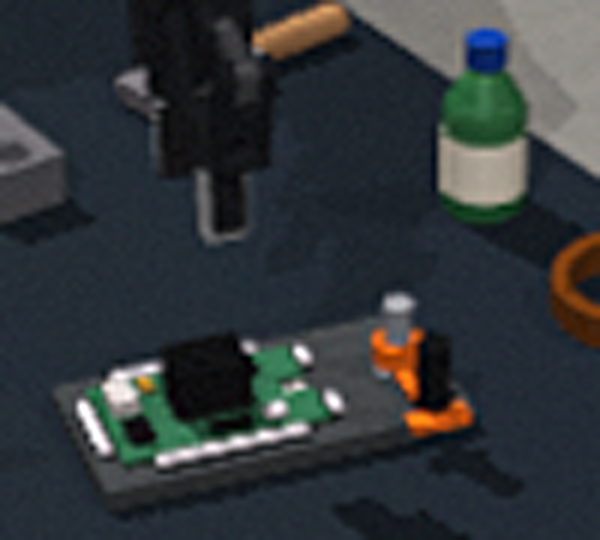

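The finger is off, down and swung about a quarter turn (knob at (435,370)). The green board is still in the nest and the gripper is above its heat sink. I descend and grip.

```bash
python3 -m jog '[{"delta_pos":[0,0,-35],"angular":[0,0,0],"fingers":0.6},{"delta_pos":[0,0,-65],"angular":[0,0,0],"fingers":0.6},{"delta_pos":[0,0,-88],"angular":[0,0,0],"fingers":0.6},{"delta_pos":[0,0,-96],"angular":[0,0,0],"fingers":0.6},{"delta_pos":[0,0,-96],"angular":[0,0,0],"fingers":0.4},{"delta_pos":[0,0,-96],"angular":[0,0,0],"fingers":0.25},{"delta_pos":[0,0,-96],"angular":[0,0,0],"fingers":0.1},{"delta_pos":[0,0,-96],"angular":[0,0,0],"fingers":0.1},{"delta_pos":[0,0,-96],"angular":[0,0,0],"fingers":0.1}]' 40
python3 - <<'E'
from h import *
e=ctrl.sense(); print(e["eef_pos"].round(1),e["wrist_torque"].round(2),e["grip_force"])
E
```

```text
time_s: 8.78
eef_pos: [530.4, -40.7, 42.2]
ee_rot: [0.0, 0.994, -0.112, 0.001]
force: [-0.2, -0.3, 5.1]
grip_width: 0.272
grip_force: 40.5
[530.4 -40.7  42.2] [-0.03  0.1  -0.01] 40.50845682621002
```

```bash
python3 -m jog '[{"delta_pos":[0,0,8],"angular":[0,0,0],"fingers":0.1},{"delta_pos":[0,0,20],"angular":[0,0,0],"fingers":0.1},{"delta_pos":[0,0,45],"angular":[0,0,0],"fingers":0.1},{"delta_pos":[0,0,75],"angular":[0,0,0],"fingers":0.1},{"delta_pos":[0,0,95],"angular":[0,0,0],"fingers":0.1},{"delta_pos":[0,0,95],"angular":[0,0,0],"fingers":0.1}]'
python3 -m jog '[{"delta_pos":[-7,30,0],"angular":[0,0,0.02],"fingers":0.1},{"delta_pos":[-15,70,0],"angular":[0,0,0.06],"fingers":0.1},{"delta_pos":[-25,115,0],"angular":[0,0,0.11],"fingers":0.1},{"delta_pos":[-35,160,0],"angular":[0,0,0.16],"fingers":0.1},{"delta_pos":[-45,205,0],"angular":[0,0,0.21],"fingers":0.1},{"delta_pos":[-55,245,0],"angular":[0,0,0.255],"fingers":0.1},{"delta_pos":[-61,270,0],"angular":[0,0,0.255],"fingers":0.1},{"delta_pos":[-64,285.5,0],"angular":[0,0,0.255],"fingers":0.1},{"delta_pos":[-64,285.5,0],"angular":[0,0,0.255],"fingers":0.1},{"delta_pos":[-64,285.5,0],"angular":[0,0,0.255],"fingers":0.1}]'
python3 - <<'E'
from h import *
s=cap("side");c=cap("top")
cv2.imwrite("pics/d4.png",np.hstack([cv2.resize(s["pixels"][120:220,120:220],(400,400),interpolation=cv2.INTER_CUBIC),cv2.resize(c["pixels"][180:255,160:235],(400,400),interpolation=cv2.INTER_CUBIC)]))
e=ctrl.sense(); print(e["eef_pos"].round(1),e["ee_rot"].round(3),e["force"].round(1),e["wrist_torque"].round(2))
E
```

```text
time_s: 9.52
eef_pos: [530.5, -40.7, 138.0]
ee_rot: [0.0, 0.994, -0.112, 0.002]
force: [0.1, -0.4, -0.7]
grip_width: 0.27
grip_force: 39.7
time_s: 10.78
eef_pos: [466.1, 244.1, 136.1]
ee_rot: [0.0, 1.0, 0.015, -0.0]
force: [-0.2, -0.3, 0.3]
grip_width: 0.271
grip_force: 39.7
[466.2 244.1 136.2] [ 0.     1.     0.015 -0.   ] [ 0.5  0.3 -0.8] [ 0.01 -0.04  0.02]
```

View pics/d4.png

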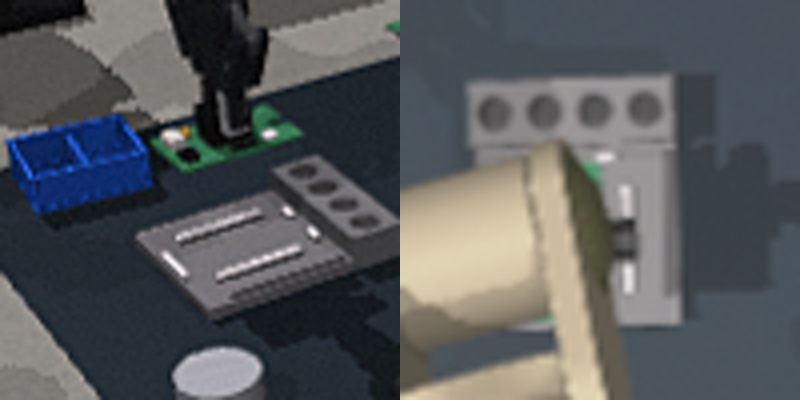

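The board hangs level over the carrier bay. I descend to just above the rails, then slowly into the bay.

```bash
python3 -m jog '[{"delta_pos":[0,0.6,-30],"angular":[0,0,0],"fingers":0.1},{"delta_pos":[0,0.6,-60],"angular":[0,0,0],"fingers":0.1},{"delta_pos":[0,0.6,-80],"angular":[0,0,0],"fingers":0.1},{"delta_pos":[0,0.6,-85],"angular":[0,0,0],"fingers":0.1},{"delta_pos":[0,0.6,-87],"angular":[0,0,0],"fingers":0.1},{"delta_pos":[0,0.6,-89],"angular":[0,0,0],"fingers":0.1},{"delta_pos":[0,0.6,-91],"angular":[0,0,0],"fingers":0.1},{"delta_pos":[0,0.6,-91],"angular":[0,0,0],"fingers":0.1}]'
```

```text
time_s: 11.88
eef_pos: [465.9, 245.6, 45.4]
ee_rot: [-0.0, 1.0, 0.015, 0.0]
force: [-0.3, 0.2, -1.2]
grip_width: 0.273
grip_force: 39.7
```

Underside is below the rail tops with no contact force, so it is in. I finish seating.

```bash
python3 -m jog '[{"delta_pos":[0,0,-1.5],"angular":[0,0,0],"fingers":0.1},{"delta_pos":[0,0,-3],"angular":[0,0,0],"fingers":0.1},{"delta_pos":[0,0,-3.5],"angular":[0,0,0],"fingers":0.1},{"delta_pos":[0,0,-3.5],"angular":[0,0,0],"fingers":0.1}]'
```

```text
time_s: 12.38
eef_pos: [465.9, 245.5, 42.3]
ee_rot: [0.0, 1.0, 0.015, 0.0]
force: [-2.6, -0.4, 4.9]
grip_width: 0.269
grip_force: 40.5
```

```bash
python3 -m jog '[{"delta_pos":[0,0,0],"angular":[0,0,0],"fingers":0.5},{"delta_pos":[0,0,0],"angular":[0,0,0],"fingers":0.6},{"delta_pos":[0,0,0],"angular":[0,0,0],"fingers":0.6},{"delta_pos":[0,0,30],"angular":[0,0,0],"fingers":0.6},{"delta_pos":[0,0,80],"angular":[0,0,0],"fingers":0.6},{"delta_pos":[0,-40,120],"angular":[0,0,0],"fingers":0.6},{"delta_pos":[0,-90,140],"angular":[0,0,0],"fingers":0.6},{"delta_pos":[0,-140,140],"angular":[0,0,0],"fingers":0.6},{"delta_pos":[0,-190,140],"angular":[0,0,0],"fingers":0.6},{"delta_pos":[0,-200,140],"angular":[0,0,0],"fingers":0.6}]'
python3 - <<'E'
from h import *
s=cap("side");c=cap("top")
cv2.imwrite("pics/d5.png",np.hstack([cv2.resize(c["pixels"][170:250,160:240],(400,400),interpolation=cv2.INTER_CUBIC),cv2.resize(c["pixels"][165:245,265:345],(400,400),interpolation=cv2.INTER_CUBIC)]))
print("blue",rect(c,blue,(295,170,350,240),4,30))
print("green",rect(c,green,(170,190,218,245),16,30))
e=ctrl.sense(); print(e["eef_pos"].round(1),e["ee_rot"].round(3),e["force"].round(1))
E
```

```text
time_s: 13.62
eef_pos: [465.9, 43.3, 181.9]
ee_rot: [0.0, 1.0, 0.014, 0.0]
force: [0.8, -0.3, 0.9]
grip_width: 0.598
grip_force: 0.0
blue (array([ 537.4, -227.2]), array([101.5,  62.6]), np.float32(0.111))
green (array([464.8, 244.3]), array([99. , 58.8]), np.float32(0.037))
[466.   45.  181.8] [-0.     1.     0.015  0.   ] [0.8 0.7 0.7]
```

View pics/d5.png

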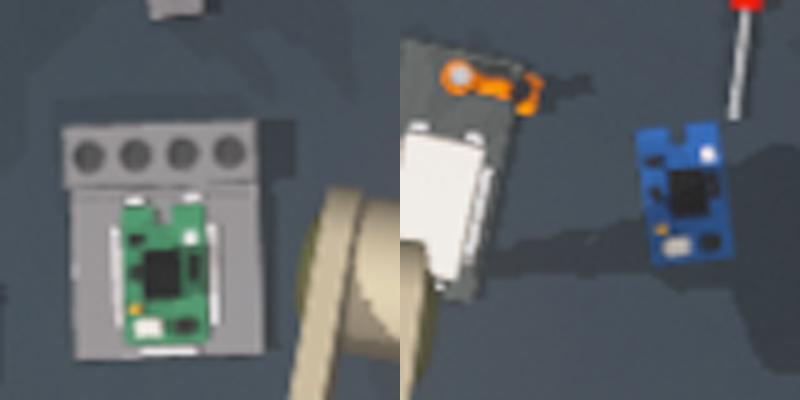

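The green board is seated in the carrier within about 1 mm, with its heat sink at (162,273) in the left panel. The blue board is unmoved at (537.4,-227), yaw 0.107. I go for it.

```bash
python3 -m jog '[{"delta_pos":[15,-55,0],"angular":[0,0,0.075],"fingers":0.6},{"delta_pos":[29,-110,0],"angular":[0,0,0.075],"fingers":0.6},{"delta_pos":[43,-165,0],"angular":[0,0,0.075],"fingers":0.6},{"delta_pos":[58,-220,-10],"angular":[0,0,0.075],"fingers":0.6},{"delta_pos":[71.4,-271.5,-30],"angular":[0,0,0.075],"fingers":0.6},{"delta_pos":[71.4,-271.5,-70],"angular":[0,0,0.075],"fingers":0.6},{"delta_pos":[71.4,-271.5,-110],"angular":[0,0,0.075],"fingers":0.6},{"delta_pos":[71.4,-271.5,-120],"angular":[0,0,0.075],"fingers":0.6},{"delta_pos":[71.4,-271.5,-120],"angular":[0,0,0.075],"fingers":0.6}]'
python3 - <<'E'
from h import *
s=cap("side")
e=ctrl.sense(); p=e["eef_pos"]; print(p.round(1),e["ee_rot"].round(3),e["force"].round(1),e["joints"].round(2))
cv2.imwrite("pics/d6.png",cv2.resize(s["pixels"][200:280,240:340],(600,480),interpolation=cv2.INTER_CUBIC))
E
```

```text
time_s: 14.85
eef_pos: [537.9, -225.3, 62.3]
ee_rot: [0.0, 0.999, 0.053, 0.0]
force: [0.4, 0.1, 0.1]
grip_width: 0.602
grip_force: 0.0
[ 538.2 -225.7   63.1] [0.001 0.999 0.053 0.001] [-0.3 -0.1  0.7] [-0.6   0.64  1.52  0.    0.98  0.87]
```

View pics/d6.png

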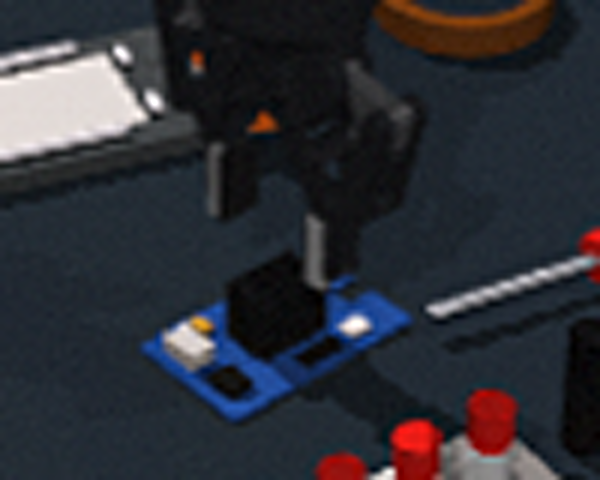

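The jaws straddle the heat sink: their midpoint descends to about (281,310) and the sink is centred at (276,305). I descend and grip.

```bash
python3 -m jog '[{"delta_pos":[0,0,-15],"angular":[0,0,0],"fingers":0.6},{"delta_pos":[0,0,-27],"angular":[0,0,0],"fingers":0.6},{"delta_pos":[0,0,-32],"angular":[0,0,0],"fingers":0.6},{"delta_pos":[0,0,-32],"angular":[0,0,0],"fingers":0.6},{"delta_pos":[0,0,-32],"angular":[0,0,0],"fingers":0.4},{"delta_pos":[0,0,-32],"angular":[0,0,0],"fingers":0.25},{"delta_pos":[0,0,-32],"angular":[0,0,0],"fingers":0.1},{"delta_pos":[0,0,-32],"angular":[0,0,0],"fingers":0.1},{"delta_pos":[0,0,-32],"angular":[0,0,0],"fingers":0.1}]' 40
python3 -m jog '[{"delta_pos":[0,0,8],"angular":[0,0,0],"fingers":0.1},{"delta_pos":[0,0,30],"angular":[0,0,0],"fingers":0.1},{"delta_pos":[0,0,65],"angular":[0,0,0],"fingers":0.1},{"delta_pos":[0,0,100],"angular":[0,0,0],"fingers":0.1},{"delta_pos":[0,0,100],"angular":[0,0,0],"fingers":0.1},{"delta_pos":[0,0,100],"angular":[0,0,0],"fingers":0.1}]'
```

```text
time_s: 16.02
eef_pos: [537.6, -226.1, 30.3]
ee_rot: [0.0, 0.999, 0.053, 0.0]
force: [0.3, -0.1, 5.9]
grip_width: 0.271
grip_force: 40.5
time_s: 16.77
eef_pos: [536.8, -225.7, 128.9]
ee_rot: [-0.001, 0.999, 0.053, -0.001]
force: [-0.1, 0.1, -0.2]
grip_width: 0.271
grip_force: 39.7
```

Both grip readings are right (23 mm). I carry it to above the nest.

```bash
python3 -m jog '[{"delta_pos":[-1,30,0],"angular":[0,0,-0.05],"fingers":0.1},{"delta_pos":[-2,65,0],"angular":[0,0,-0.12],"fingers":0.1},{"delta_pos":[-4,105,0],"angular":[0,0,-0.2],"fingers":0.1},{"delta_pos":[-5,145,0],"angular":[0,0,-0.28],"fingers":0.1},{"delta_pos":[-6,175,0],"angular":[0,0,-0.33],"fingers":0.1},{"delta_pos":[-7,185.5,0],"angular":[0,0,-0.33],"fingers":0.1},{"delta_pos":[-7,185.5,-35],"angular":[0,0,-0.33],"fingers":0.1},{"delta_pos":[-7,185.5,-70],"angular":[0,0,-0.33],"fingers":0.1},{"delta_pos":[-7,185.5,-70],"angular":[0,0,-0.33],"fingers":0.1},{"delta_pos":[-7,185.5,-70],"angular":[0,0,-0.33],"fingers":0.1}]'
python3 - <<'E'
from h import *
s=cap("side")
e=ctrl.sense(); print(e["eef_pos"].round(1),e["ee_rot"].round(4),e["force"].round(1),e["joints"].round(2))
cv2.imwrite("pics/d7.png",cv2.resize(s["pixels"][160:240,205:305],(600,480),interpolation=cv2.INTER_CUBIC))
E
```

```text
time_s: 18.02
eef_pos: [530.8, -41.0, 60.7]
ee_rot: [0.0, 0.994, -0.112, 0.001]
force: [0.2, -0.4, -0.2]
grip_width: 0.274
grip_force: 39.6
[531.  -41.   61.1] [ 2.000e-04  9.937e-01 -1.119e-01  1.000e-03] [ 0.4  0.8 -1. ] [-0.3   0.55  1.68 -0.    0.9   1.5 ]
```

View pics/d7.png

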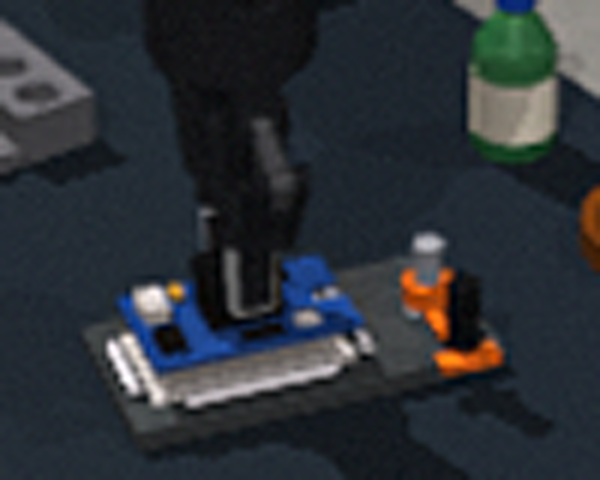

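The blue board hangs level over the bay, aligned with the rails, with its notch toward the post. I lower it slowly.

```bash
python3 -m jog '[{"delta_pos":[-0.6,0.4,-6],"angular":[0,0,0],"fingers":0.1},{"delta_pos":[-0.6,0.4,-10],"angular":[0,0,0],"fingers":0.1},{"delta_pos":[-0.6,0.4,-12],"angular":[0,0,0],"fingers":0.1},{"delta_pos":[-0.6,0.4,-14],"angular":[0,0,0],"fingers":0.1},{"delta_pos":[-0.6,0.4,-15.5],"angular":[0,0,0],"fingers":0.1},{"delta_pos":[-0.6,0.4,-15.5],"angular":[0,0,0],"fingers":0.1}]'
```

```text
time_s: 18.82
eef_pos: [529.7, -40.1, 44.2]
ee_rot: [-0.0, 0.994, -0.112, -0.0]
force: [0.4, -0.5, -1.8]
grip_width: 0.272
grip_force: 39.7
```

```bash
python3 -m jog '[{"delta_pos":[0,0,-1],"angular":[0,0,0],"fingers":0.1},{"delta_pos":[0,0,-2.3],"angular":[0,0,0],"fingers":0.1},{"delta_pos":[0,0,-2.3],"angular":[0,0,0],"fingers":0.1}]'
python3 -m jog '[{"delta_pos":[0,0,0],"angular":[0,0,0],"fingers":0.5},{"delta_pos":[0,0,0],"angular":[0,0,0],"fingers":0.6},{"delta_pos":[0,0,0],"angular":[0,0,0],"fingers":0.6},{"delta_pos":[0,0,30],"angular":[0,0,0],"fingers":0.6},{"delta_pos":[0,0,70],"angular":[0,0,0],"fingers":0.6},{"delta_pos":[0,0,100],"angular":[0,0,0],"fingers":0.6},{"delta_pos":[0,0,100],"angular":[0,0,0],"fingers":0.6}]'
python3 - <<'E'
from h import *
s=cap("side")
cv2.imwrite("pics/d8.png",cv2.resize(s["pixels"][160:240,205:305],(600,480),interpolation=cv2.INTER_CUBIC))
e=ctrl.sense(); print(e["eef_pos"].round(1),e["ee_rot"].round(4))
E
```

```text
time_s: 19.2
eef_pos: [529.8, -40.1, 42.3]
ee_rot: [0.0, 0.994, -0.112, 0.0]
force: [-1.9, -0.0, 2.8]
grip_width: 0.272
grip_force: 40.2
time_s: 20.08
eef_pos: [530.6, -40.3, 143.9]
ee_rot: [0.0, 0.994, -0.112, 0.002]
force: [0.3, -0.1, 0.1]
grip_width: 0.599
grip_force: 0.0
[529.8 -40.1 142.3] [ 1.000e-04  9.937e-01 -1.118e-01  6.000e-04]
```

View pics/d8.png

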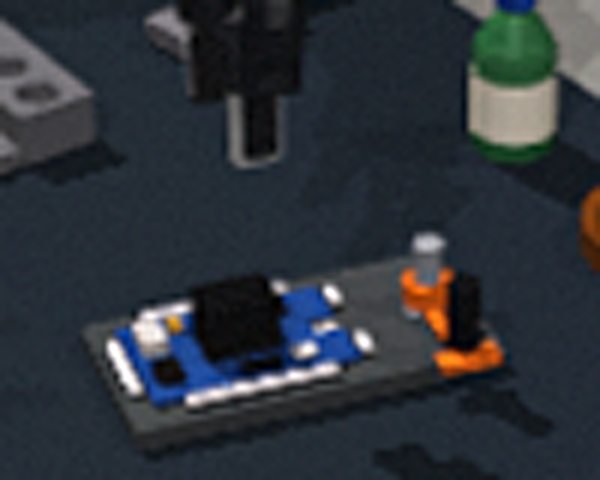

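The blue board is flat in the bay and the finger still off it, with the knob at (465,315). I go back to the knob with a narrow opening.

```bash
python3 -m jog '[{"delta_pos":[10,-8,0],"angular":[0,0,0.18],"fingers":0.32},{"delta_pos":[20,-16,0],"angular":[0,0,0.36],"fingers":0.32},{"delta_pos":[30,-24,0],"angular":[0,0,0.54],"fingers":0.32},{"delta_pos":[40,-32,0],"angular":[0,0,0.72],"fingers":0.32},{"delta_pos":[50,-40,0],"angular":[0,0,0.9],"fingers":0.32},{"delta_pos":[60,-48,0],"angular":[0,0,1.08],"fingers":0.32},{"delta_pos":[70,-56,0],"angular":[0,0,1.26],"fingers":0.32},{"delta_pos":[80.5,-64.7,0],"angular":[0,0,1.44],"fingers":0.32},{"delta_pos":[80.5,-64.7,0],"angular":[0,0,1.55],"fingers":0.32},{"delta_pos":[80.5,-64.7,0],"angular":[0,0,1.55],"fingers":0.32}]'
python3 -m jog '[{"delta_pos":[0,0,-35],"angular":[0,0,0],"fingers":0.32},{"delta_pos":[0,0,-65],"angular":[0,0,0],"fingers":0.32},{"delta_pos":[0,0,-85],"angular":[0,0,0],"fingers":0.32},{"delta_pos":[0,0,-93],"angular":[0,0,0],"fingers":0.32},{"delta_pos":[0,0,-93],"angular":[0,0,0],"fingers":0.32},{"delta_pos":[0,0,-93],"angular":[0,0,0],"fingers":0.1},{"delta_pos":[0,0,-93],"angular":[0,0,0],"fingers":0},{"delta_pos":[0,0,-93],"angular":[0,0,0],"fingers":0},{"delta_pos":[0,0,-93],"angular":[0,0,0],"fingers":0}]' 60
```

```text
time_s: 21.38
eef_pos: [609.7, -104.7, 140.3]
ee_rot: [-0.001, 0.789, 0.615, -0.001]
force: [0.1, 0.1, 0.7]
grip_width: 0.321
grip_force: 0.0
time_s: 22.5
eef_pos: [610.5, -105.1, 49.6]
ee_rot: [0.001, 0.788, 0.615, 0.0]
force: [-1.4, -1.1, 3.9]
grip_width: 0.163
grip_force: 58.8
```

```bash
python3 -m jog '[{"delta_pos":[0,0,6],"angular":[0,0,0],"fingers":0},{"delta_pos":[0,0,12],"angular":[0,0,0],"fingers":0},{"delta_pos":[0,0,18],"angular":[0,0,0],"fingers":0},{"delta_pos":[0,0,18],"angular":[0,0,0],"fingers":0},{"delta_pos":[0,0,18],"angular":[0,0,0],"fingers":0}]'
python3 -m jog '[{"delta_pos":[-7.3,2.5,0],"angular":[0,0,-0.172],"fingers":0},{"delta_pos":[-14.1,6.2,0],"angular":[0,0,-0.344],"fingers":0},{"delta_pos":[-20.2,11.1,0],"angular":[0,0,-0.517],"fingers":0},{"delta_pos":[-25.3,16.9,0],"angular":[0,0,-0.689],"fingers":0},{"delta_pos":[-29.4,23.4,0],"angular":[0,0,-0.861],"fingers":0},{"delta_pos":[-32.3,30.6,0],"angular":[0,0,-1.033],"fingers":0},{"delta_pos":[-33.9,38.2,0],"angular":[0,0,-1.206],"fingers":0},{"delta_pos":[-34.1,45.9,0],"angular":[0,0,-1.378],"fingers":0},{"delta_pos":[-33.1,53.6,0],"angular":[0,0,-1.55],"fingers":0},{"delta_pos":[-33.1,53.6,0],"angular":[0,0,-1.55],"fingers":0}]'
```

```text
time_s: 23.12
eef_pos: [610.1, -104.6, 66.7]
ee_rot: [-0.0, 0.788, 0.615, 0.0]
force: [2.0, 2.4, -7.3]
grip_width: 0.163
grip_force: 58.6
time_s: 24.38
eef_pos: [577.3, -51.1, 67.0]
ee_rot: [0.0, 0.994, -0.111, 0.0]
force: [4.0, 0.1, -7.8]
grip_width: 0.16
grip_force: 58.7
```

```bash
python3 -m jog '[{"delta_pos":[0,-0.4,-5],"angular":[0,0,0],"fingers":0},{"delta_pos":[0,-0.4,-10],"angular":[0,0,0],"fingers":0},{"delta_pos":[0,-0.4,-14],"angular":[0,0,0],"fingers":0},{"delta_pos":[0,-0.4,-15.5],"angular":[0,0,0],"fingers":0},{"delta_pos":[0,-0.4,-16],"angular":[0,0,0],"fingers":0},{"delta_pos":[0,-0.4,-16],"angular":[0,0,0],"fingers":0}]'
```

```text
time_s: 25.12
eef_pos: [577.4, -51.6, 51.9]
ee_rot: [0.0, 0.994, -0.111, 0.0]
force: [0.3, 4.0, 4.9]
grip_width: 0.161
grip_force: 60.1
```

Resting at lift ≈0.002 (51.9 against 49.6 at the lowest stop), which means the pin is in the notch. I release and check with a picture.

```bash
python3 -m jog '[{"delta_pos":[0,0,0],"angular":[0,0,0],"fingers":0.4},{"delta_pos":[0,0,0],"angular":[0,0,0],"fingers":0.5},{"delta_pos":[0,0,0],"angular":[0,0,0],"fingers":0.5},{"delta_pos":[0,0,30],"angular":[0,0,0],"fingers":0.5},{"delta_pos":[0,0,75],"angular":[0,0,0],"fingers":0.5},{"delta_pos":[0,0,110],"angular":[0,0,0],"fingers":0.5},{"delta_pos":[0,-50,110],"angular":[0,0,0.18],"fingers":0.5},{"delta_pos":[0,-100,110],"angular":[0,0,0.18],"fingers":0.5},{"delta_pos":[0,-150,110],"angular":[0,0,0.18],"fingers":0.5},{"delta_pos":[0,-160,110],"angular":[0,0,0.18],"fingers":0.5}]'
python3 - <<'E'
from h import *
s=cap("side");c=cap("top")
cv2.imwrite("pics/d9.png",np.hstack([cv2.resize(s["pixels"][160:240,205:305],(450,360),interpolation=cv2.INTER_CUBIC),cv2.resize(c["pixels"][165:235,240:310],(350,360),interpolation=cv2.INTER_CUBIC)]))
print("blue",rect(c,blue,(250,175,292,228),16,30))
print("caps",cen(c,red,(350,195,372,243),65,4))
e=ctrl.sense(); print(e["eef_pos"].round(1),e["ee_rot"].round(4))
E
```

```text
time_s: 26.38
eef_pos: [576.6, -214.4, 160.7]
ee_rot: [0.0, 1.0, -0.024, -0.0]
force: [-0.1, -0.0, -0.2]
grip_width: 0.499
grip_force: 0.0
blue (array([529.4, -40.3]), array([59.9, 99.4]), np.float32(-0.23))
caps [[ 536.2 -361.3   65.    18.5]
 [ 502.4 -360.1   65.    17.7]
 [ 468.8 -359.1   65.    17.2]
 [ 434.7 -357.8   65.    15.1]]
[ 576.8 -212.2  160.7] [-1.000e-04  9.997e-01 -2.280e-02 -2.000e-04]
```

View pics/d9.png

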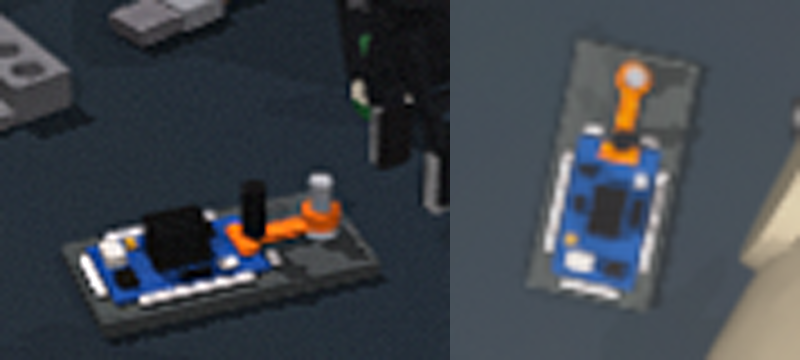

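The finger is back over the notch, pin end on the blue board, swing ≈0 (side (255,235), top (620,140)), and the blue board is seated. Now vial 1 at (536.2,-361.3).

```bash
python3 -m jog '[{"delta_pos":[-15,-50,0],"angular":[0,0,0],"fingers":0.5},{"delta_pos":[-30,-100,0],"angular":[0,0,0],"fingers":0.5},{"delta_pos":[-40.6,-149,0],"angular":[0,0,0],"fingers":0.5},{"delta_pos":[-40.6,-149,-30],"angular":[0,0,0],"fingers":0.5},{"delta_pos":[-40.6,-149,-70],"angular":[0,0,0],"fingers":0.5},{"delta_pos":[-40.6,-149,-100],"angular":[0,0,0],"fingers":0.5},{"delta_pos":[-40.6,-149,-106],"angular":[0,0,0],"fingers":0.5},{"delta_pos":[-40.6,-149,-106],"angular":[0,0,0],"fingers":0.3},{"delta_pos":[-40.6,-149,-106],"angular":[0,0,0],"fingers":0.1},{"delta_pos":[-40.6,-149,-106],"angular":[0,0,0],"fingers":0.1}]' 40
python3 -m jog '[{"delta_pos":[0,0,0],"angular":[0,0,0],"fingers":0.1},{"delta_pos":[0,0,0],"angular":[0,0,0],"fingers":0.1},{"delta_pos":[0,0,20],"angular":[0,0,0],"fingers":0.1},{"delta_pos":[0,0,60],"angular":[0,0,0],"fingers":0.1},{"delta_pos":[0,0,100],"angular":[0,0,0],"fingers":0.1},{"delta_pos":[0,0,100],"angular":[0,0,0],"fingers":0.1}]'
```

```text
time_s: 27.72
eef_pos: [537.1, -361.0, 56.5]
ee_rot: [0.001, 1.0, -0.022, 0.001]
force: [1.0, -0.2, 4.0]
grip_width: 0.195
grip_force: 39.2
time_s: 28.48
eef_pos: [537.4, -361.3, 159.7]
ee_rot: [0.002, 1.0, -0.022, 0.003]
force: [-0.1, -0.8, -0.5]
grip_width: 0.196
grip_force: 39.1
```

Vial 1 is held (16.6 mm opening). I carry it to the farthest hole, (551,298).

```bash
python3 -m jog '[{"delta_pos":[0,30,0],"angular":[0,0,0.17],"fingers":0.1},{"delta_pos":[0,85,0],"angular":[0,0,0.34],"fingers":0.1},{"delta_pos":[0,140,0],"angular":[0,0,0.51],"fingers":0.1},{"delta_pos":[0,195,0],"angular":[0,0,0.68],"fingers":0.1},{"delta_pos":[0,250,0],"angular":[0,0,0.85],"fingers":0.1},{"delta_pos":[0,305,0],"angular":[0,0,1.02],"fingers":0.1},{"delta_pos":[0,360,0],"angular":[0,0,1.19],"fingers":0.1},{"delta_pos":[0,415,0],"angular":[0,0,1.36],"fingers":0.1},{"delta_pos":[5,470,0],"angular":[0,0,1.53],"fingers":0.1},{"delta_pos":[8,525,0],"angular":[0,0,1.645],"fingers":0.1}]'
python3 -m jog '[{"delta_pos":[3,50,0],"angular":[0,0,0],"fingers":0.1},{"delta_pos":[6.5,100,0],"angular":[0,0,0],"fingers":0.1},{"delta_pos":[6.5,134.4,0],"angular":[0,0,0],"fingers":0.1},{"delta_pos":[6.5,134.4,0],"angular":[0,0,0],"fingers":0.1},{"delta_pos":[6.5,134.4,-20],"angular":[0,0,0],"fingers":0.1},{"delta_pos":[6.5,134.4,-50],"angular":[0,0,0],"fingers":0.1},{"delta_pos":[6.5,134.4,-65],"angular":[0,0,0],"fingers":0.1},{"delta_pos":[6.5,134.4,-68],"angular":[0,0,0],"fingers":0.1},{"delta_pos":[6.5,134.4,-68],"angular":[0,0,0],"fingers":0.1}]'
```

```text
time_s: 29.72
eef_pos: [543.9, 166.2, 155.0]
ee_rot: [-0.0, 0.695, 0.719, -0.0]
force: [1.0, -0.3, -1.0]
grip_width: 0.198
grip_force: 39.0
time_s: 30.85
eef_pos: [551.4, 298.7, 87.8]
ee_rot: [0.0, 0.697, 0.718, 0.0]
force: [0.1, -0.2, -0.3]
grip_width: 0.197
grip_force: 39.0
```

```bash
python3 -m jog '[{"delta_pos":[0,0,-6],"angular":[0,0,0],"fingers":0.1},{"delta_pos":[0,0,-10],"angular":[0,0,0],"fingers":0.1},{"delta_pos":[0,0,-13],"angular":[0,0,0],"fingers":0.1},{"delta_pos":[0,0,-13],"angular":[0,0,0],"fingers":0.1}]'
```

```text
time_s: 31.35
eef_pos: [550.6, 298.9, 73.6]
ee_rot: [-0.0, 0.696, 0.718, -0.0]
force: [-2.0, 0.9, -1.7]
grip_width: 0.201
grip_force: 38.8
```

It is 7 mm into the hole with no resistance, so I continue.

```bash
python3 -m jog '[{"delta_pos":[0,0,-6],"angular":[0,0,0],"fingers":0.1},{"delta_pos":[0,0,-12],"angular":[0,0,0],"fingers":0.1},{"delta_pos":[0,0,-16],"angular":[0,0,0],"fingers":0.1},{"delta_pos":[0,0,-18],"angular":[0,0,0],"fingers":0.1},{"delta_pos":[0,0,-18],"angular":[0,0,0],"fingers":0.1}]'
```

```text
time_s: 31.98
eef_pos: [551.1, 298.9, 56.3]
ee_rot: [0.0, 0.696, 0.718, 0.0]
force: [-4.2, 1.8, 4.1]
grip_width: 0.191
grip_force: 39.1
```

Seated at z 56 with a light upward reaction. I release and return for vial 2 at (502.4,-360.1).

```bash
python3 -m jog '[{"delta_pos":[0,0,0],"angular":[0,0,0],"fingers":0.4},{"delta_pos":[0,0,0],"angular":[0,0,0],"fingers":0.5},{"delta_pos":[0,0,0],"angular":[0,0,0],"fingers":0.5},{"delta_pos":[0,0,30],"angular":[0,0,0],"fingers":0.5},{"delta_pos":[0,0,70],"angular":[0,0,0],"fingers":0.5},{"delta_pos":[0,-20,100],"angular":[0,0,0],"fingers":0.5},{"delta_pos":[0,-80,100],"angular":[0,0,0],"fingers":0.5},{"delta_pos":[0,-135,100],"angular":[0,0,0],"fingers":0.5},{"delta_pos":[0,-138.8,100],"angular":[0,0,0],"fingers":0.5}]'
python3 -m jog '[{"delta_pos":[-5,-50,0],"angular":[0,0,-0.18],"fingers":0.5},{"delta_pos":[-10,-105,0],"angular":[0,0,-0.36],"fingers":0.5},{"delta_pos":[-15,-160,0],"angular":[0,0,-0.54],"fingers":0.5},{"delta_pos":[-20,-215,0],"angular":[0,0,-0.72],"fingers":0.5},{"delta_pos":[-25,-270,0],"angular":[0,0,-0.9],"fingers":0.5},{"delta_pos":[-30,-325,0],"angular":[0,0,-1.08],"fingers":0.5},{"delta_pos":[-36,-380,0],"angular":[0,0,-1.26],"fingers":0.5},{"delta_pos":[-42,-435,0],"angular":[0,0,-1.44],"fingers":0.5},{"delta_pos":[-48.3,-490,0],"angular":[0,0,-1.62],"fingers":0.5},{"delta_pos":[-48.3,-520,0],"angular":[0,0,-1.645],"fingers":0.5}]'
python3 - <<'E'
from h import *
c=cap("top")
e=ctrl.sense(); print(e["eef_pos"].round(1),e["ee_rot"].round(4))
print("placed",cen(c,red,(172,190,214,212),65,2))
E
```

```text
time_s: 33.1
eef_pos: [551.3, 157.0, 156.2]
ee_rot: [0.0, 0.698, 0.716, -0.0]
force: [0.0, 0.4, -0.4]
grip_width: 0.502
grip_force: 0.0
time_s: 34.35
eef_pos: [502.5, -362.1, 155.8]
ee_rot: [0.0, 1.0, -0.024, 0.0]
force: [0.8, 0.9, 0.3]
grip_width: 0.501
grip_force: 0.0
[ 502.3 -364.6  155.7] [ 9.000e-04  9.997e-01 -2.460e-02  3.000e-04]
placed [[551.9 295.4  65.   18.2]]
```

```bash
python3 -m jog '[{"delta_pos":[0,0,-20],"angular":[0,0,0],"fingers":0.5},{"delta_pos":[0,0,-40],"angular":[0,0,0],"fingers":0.5},{"delta_pos":[0,0,-50],"angular":[0,0,0],"fingers":0.5},{"delta_pos":[0,0,-50],"angular":[0,0,0],"fingers":0.5}]'
```

```text
time_s: 34.9
eef_pos: [502.9, -359.5, 105.7]
ee_rot: [-0.0, 1.0, -0.022, -0.0]
force: [0.4, -0.4, -0.1]
grip_width: 0.501
grip_force: 0.0
```

```bash
python3 -m jog '[{"delta_pos":[-0.4,-1,-25],"angular":[0,0,0],"fingers":0.5},{"delta_pos":[-0.4,-1,-45],"angular":[0,0,0],"fingers":0.5},{"delta_pos":[-0.4,-1,-50],"angular":[0,0,0],"fingers":0.5},{"delta_pos":[-0.4,-1,-50],"angular":[0,0,0],"fingers":0.4},{"delta_pos":[-0.4,-1,-50],"angular":[0,0,0],"fingers":0.25},{"delta_pos":[-0.4,-1,-50],"angular":[0,0,0],"fingers":0.1},{"delta_pos":[-0.4,-1,-50],"angular":[0,0,0],"fingers":0.1},{"delta_pos":[-0.4,-1,-50],"angular":[0,0,0],"fingers":0.1},{"delta_pos":[-0.4,-1,-50],"angular":[0,0,0],"fingers":0.1}]'
python3 -m jog '[{"delta_pos":[0,0,20],"angular":[0,0,0],"fingers":0.1},{"delta_pos":[0,0,60],"angular":[0,0,0],"fingers":0.1},{"delta_pos":[0,0,100],"angular":[0,0,0],"fingers":0.1},{"delta_pos":[0,0,100],"angular":[0,0,0],"fingers":0.1}]'
```

```text
time_s: 36.02
eef_pos: [502.7, -361.3, 57.1]
ee_rot: [0.001, 1.0, -0.022, 0.001]
force: [0.6, 1.4, 6.0]
grip_width: 0.192
grip_force: 39.2
time_s: 36.52
eef_pos: [503.2, -361.9, 159.3]
ee_rot: [0.002, 1.0, -0.022, 0.002]
force: [0.6, -0.5, -0.2]
grip_width: 0.194
grip_force: 39.2
```

Vial 2 is held. I take it to hole (551.8,264.4).

```bash
python3 -m jog '[{"delta_pos":[0,30,0],"angular":[0,0,0.17],"fingers":0.1},{"delta_pos":[4,85,0],"angular":[0,0,0.34],"fingers":0.1},{"delta_pos":[8,140,0],"angular":[0,0,0.51],"fingers":0.1},{"delta_pos":[12,195,0],"angular":[0,0,0.68],"fingers":0.1},{"delta_pos":[16,250,0],"angular":[0,0,0.85],"fingers":0.1},{"delta_pos":[20,305,0],"angular":[0,0,1.02],"fingers":0.1},{"delta_pos":[25,360,0],"angular":[0,0,1.19],"fingers":0.1},{"delta_pos":[30,415,0],"angular":[0,0,1.36],"fingers":0.1},{"delta_pos":[35,470,0],"angular":[0,0,1.53],"fingers":0.1},{"delta_pos":[40,525,0],"angular":[0,0,1.645],"fingers":0.1}]'
python3 -m jog '[{"delta_pos":[5,50,0],"angular":[0,0,0],"fingers":0.1},{"delta_pos":[9,95,0],"angular":[0,0,0],"fingers":0.1},{"delta_pos":[9,100.4,0],"angular":[0,0,0],"fingers":0.1},{"delta_pos":[9,100.4,-20],"angular":[0,0,0],"fingers":0.1},{"delta_pos":[9,100.4,-50],"angular":[0,0,0],"fingers":0.1},{"delta_pos":[9,100.4,-65],"angular":[0,0,0],"fingers":0.1},{"delta_pos":[9,100.4,-68],"angular":[0,0,0],"fingers":0.1},{"delta_pos":[9,100.4,-68],"angular":[0,0,0],"fingers":0.1}]'
```

```text
time_s: 37.78
eef_pos: [541.8, 165.8, 155.1]
ee_rot: [-0.0, 0.695, 0.719, -0.001]
force: [1.2, -0.7, -0.5]
grip_width: 0.197
grip_force: 39.2
time_s: 38.78
eef_pos: [551.7, 264.3, 88.6]
ee_rot: [0.0, 0.697, 0.718, 0.0]
force: [-0.5, -0.1, -0.0]
grip_width: 0.196
grip_force: 39.2
```

```bash
python3 -m jog '[{"delta_pos":[0,0,-6],"angular":[0,0,0],"fingers":0.1},{"delta_pos":[0,0,-10],"angular":[0,0,0],"fingers":0.1},{"delta_pos":[0,0,-14],"angular":[0,0,0],"fingers":0.1},{"delta_pos":[0,0,-14],"angular":[0,0,0],"fingers":0.1}]'
```

```text
time_s: 39.28
eef_pos: [551.1, 264.4, 73.6]
ee_rot: [-0.0, 0.696, 0.718, -0.0]
force: [-0.4, -0.9, 0.0]
grip_width: 0.196
grip_force: 39.2
```

```bash
python3 -m jog '[{"delta_pos":[0,0,-6],"angular":[0,0,0],"fingers":0.1},{"delta_pos":[0,0,-12],"angular":[0,0,0],"fingers":0.1},{"delta_pos":[0,0,-16],"angular":[0,0,0],"fingers":0.1},{"delta_pos":[0,0,-17.5],"angular":[0,0,0],"fingers":0.1},{"delta_pos":[0,0,-17.5],"angular":[0,0,0],"fingers":0.1}]'
```

```text
time_s: 39.9
eef_pos: [551.3, 264.5, 57.1]
ee_rot: [0.0, 0.696, 0.718, 0.0]
force: [-1.6, 0.5, 6.2]
grip_width: 0.198
grip_force: 39.7
```

Seated at the same height as gripped. I go back for vial 3 at (468.8,-360.5).

```bash
python3 -m jog '[{"delta_pos":[0,0,0],"angular":[0,0,0],"fingers":0.4},{"delta_pos":[0,0,0],"angular":[0,0,0],"fingers":0.5},{"delta_pos":[0,0,0],"angular":[0,0,0],"fingers":0.5},{"delta_pos":[0,0,30],"angular":[0,0,0],"fingers":0.5},{"delta_pos":[0,0,70],"angular":[0,0,0],"fingers":0.5},{"delta_pos":[0,-20,100],"angular":[0,0,0],"fingers":0.5},{"delta_pos":[0,-80,100],"angular":[0,0,0],"fingers":0.5},{"delta_pos":[0,-104.9,100],"angular":[0,0,0],"fingers":0.5}]'
python3 -m jog '[{"delta_pos":[-9,-50,0],"angular":[0,0,-0.18],"fingers":0.5},{"delta_pos":[-18,-105,0],"angular":[0,0,-0.36],"fingers":0.5},{"delta_pos":[-27,-160,0],"angular":[0,0,-0.54],"fingers":0.5},{"delta_pos":[-36,-215,0],"angular":[0,0,-0.72],"fingers":0.5},{"delta_pos":[-45,-270,0],"angular":[0,0,-0.9],"fingers":0.5},{"delta_pos":[-54,-325,0],"angular":[0,0,-1.08],"fingers":0.5},{"delta_pos":[-63,-380,0],"angular":[0,0,-1.26],"fingers":0.5},{"delta_pos":[-72,-435,0],"angular":[0,0,-1.44],"fingers":0.5},{"delta_pos":[-82.5,-490,0],"angular":[0,0,-1.62],"fingers":0.5},{"delta_pos":[-82.5,-520,0],"angular":[0,0,-1.645],"fingers":0.5}]'
python3 -m jog '[{"delta_pos":[0,0,-20],"angular":[0,0,0],"fingers":0.5},{"delta_pos":[0,0,-40],"angular":[0,0,0],"fingers":0.5},{"delta_pos":[0,0,-50],"angular":[0,0,0],"fingers":0.5},{"delta_pos":[0,0,-50],"angular":[0,0,0],"fingers":0.5}]'
python3 - <<'E'
from h import *
c=cap("top"); s=cap("side")
print("placed",cen(c,red,(172,190,214,212),65,3))
print("rack",cen(c,red,(350,195,372,243),65,4))
E
```

```text
time_s: 40.9
eef_pos: [551.3, 157.3, 156.8]
ee_rot: [0.0, 0.697, 0.717, 0.0]
force: [-0.3, 0.1, -0.5]
grip_width: 0.498
grip_force: 0.0
time_s: 42.15
eef_pos: [467.8, -363.1, 156.4]
ee_rot: [0.0, 1.0, -0.025, -0.0]
force: [0.6, 0.2, -0.2]
grip_width: 0.5
grip_force: 0.0
time_s: 42.65
eef_pos: [468.7, -360.3, 106.2]
ee_rot: [-0.0, 1.0, -0.022, -0.0]
force: [0.1, -0.1, 0.8]
grip_width: 0.502
grip_force: 0.0
placed [[552.7 261.2  65.   19.9]
 [552.  295.4  65.   18.4]]
rack []
```

```bash
python3 -m jog '[{"delta_pos":[0,-0.5,-25],"angular":[0,0,0],"fingers":0.5},{"delta_pos":[0,-0.5,-45],"angular":[0,0,0],"fingers":0.5},{"delta_pos":[0,-0.5,-50],"angular":[0,0,0],"fingers":0.5},{"delta_pos":[0,-0.5,-50],"angular":[0,0,0],"fingers":0.4},{"delta_pos":[0,-0.5,-50],"angular":[0,0,0],"fingers":0.25},{"delta_pos":[0,-0.5,-50],"angular":[0,0,0],"fingers":0.1},{"delta_pos":[0,-0.5,-50],"angular":[0,0,0],"fingers":0.1},{"delta_pos":[0,-0.5,-50],"angular":[0,0,0],"fingers":0.1},{"delta_pos":[0,-0.5,-50],"angular":[0,0,0],"fingers":0.1}]'
python3 -m jog '[{"delta_pos":[0,0,20],"angular":[0,0,0],"fingers":0.1},{"delta_pos":[0,0,60],"angular":[0,0,0],"fingers":0.1},{"delta_pos":[0,0,100],"angular":[0,0,0],"fingers":0.1},{"delta_pos":[0,0,100],"angular":[0,0,0],"fingers":0.1}]'
```

```text
time_s: 43.88
eef_pos: [469.2, -361.4, 57.6]
ee_rot: [0.001, 1.0, -0.022, 0.001]
force: [-1.0, 1.5, 6.7]
grip_width: 0.193
grip_force: 39.2
time_s: 44.38
eef_pos: [469.7, -361.9, 159.6]
ee_rot: [0.002, 1.0, -0.022, 0.002]
force: [0.1, -0.9, -0.8]
grip_width: 0.192
grip_force: 39.1
```

```bash
python3 -m jog '[{"delta_pos":[0,30,0],"angular":[0,0,0.17],"fingers":0.1},{"delta_pos":[8,85,0],"angular":[0,0,0.34],"fingers":0.1},{"delta_pos":[16,140,0],"angular":[0,0,0.51],"fingers":0.1},{"delta_pos":[24,195,0],"angular":[0,0,0.68],"fingers":0.1},{"delta_pos":[32,250,0],"angular":[0,0,0.85],"fingers":0.1},{"delta_pos":[40,305,0],"angular":[0,0,1.02],"fingers":0.1},{"delta_pos":[49,360,0],"angular":[0,0,1.19],"fingers":0.1},{"delta_pos":[58,415,0],"angular":[0,0,1.36],"fingers":0.1},{"delta_pos":[67,470,0],"angular":[0,0,1.53],"fingers":0.1},{"delta_pos":[75,525,0],"angular":[0,0,1.645],"fingers":0.1}]'
python3 -m jog '[{"delta_pos":[5,40,0],"angular":[0,0,0],"fingers":0.1},{"delta_pos":[9,66.6,0],"angular":[0,0,0],"fingers":0.1},{"delta_pos":[9,66.6,0],"angular":[0,0,0],"fingers":0.1},{"delta_pos":[9,66.6,-20],"angular":[0,0,0],"fingers":0.1},{"delta_pos":[9,66.6,-50],"angular":[0,0,0],"fingers":0.1},{"delta_pos":[9,66.6,-65],"angular":[0,0,0],"fingers":0.1},{"delta_pos":[9,66.6,-72],"angular":[0,0,0],"fingers":0.1},{"delta_pos":[9,66.6,-78],"angular":[0,0,0],"fingers":0.1},{"delta_pos":[9,66.6,-81],"angular":[0,0,0],"fingers":0.1},{"delta_pos":[9,66.6,-81],"angular":[0,0,0],"fingers":0.1}]'
```

```text
time_s: 45.62
eef_pos: [543.4, 165.8, 155.4]
ee_rot: [-0.0, 0.695, 0.719, -0.001]
force: [0.1, -0.7, -0.1]
grip_width: 0.195
grip_force: 39.1
time_s: 46.88
eef_pos: [552.9, 230.7, 75.7]
ee_rot: [0.0, 0.696, 0.718, 0.0]
force: [0.1, 0.6, -0.1]
grip_width: 0.196
grip_force: 39.1
```

```bash
python3 -m jog '[{"delta_pos":[-0.4,0,-6],"angular":[0,0,0],"fingers":0.1},{"delta_pos":[-0.4,0,-12],"angular":[0,0,0],"fingers":0.1},{"delta_pos":[-0.4,0,-16],"angular":[0,0,0],"fingers":0.1},{"delta_pos":[-0.4,0,-18.5],"angular":[0,0,0],"fingers":0.1},{"delta_pos":[-0.4,0,-18.5],"angular":[0,0,0],"fingers":0.1}]'
```

```text
time_s: 47.5
eef_pos: [552.4, 230.6, 57.5]
ee_rot: [0.0, 0.696, 0.718, -0.0]
force: [-3.5, 0.0, 4.9]
grip_width: 0.191
grip_force: 39.8
```

Seated. On to vial 4 at (434.8,-359.4).

```bash
python3 -m jog '[{"delta_pos":[0,0,0],"angular":[0,0,0],"fingers":0.4},{"delta_pos":[0,0,0],"angular":[0,0,0],"fingers":0.5},{"delta_pos":[0,0,0],"angular":[0,0,0],"fingers":0.5},{"delta_pos":[0,0,30],"angular":[0,0,0],"fingers":0.5},{"delta_pos":[0,0,70],"angular":[0,0,0],"fingers":0.5},{"delta_pos":[0,-20,100],"angular":[0,0,0],"fingers":0.5},{"delta_pos":[0,-70,100],"angular":[0,0,0],"fingers":0.5}]'
python3 -m jog '[{"delta_pos":[-13,-50,0],"angular":[0,0,-0.18],"fingers":0.5},{"delta_pos":[-26,-105,0],"angular":[0,0,-0.36],"fingers":0.5},{"delta_pos":[-39,-160,0],"angular":[0,0,-0.54],"fingers":0.5},{"delta_pos":[-52,-215,0],"angular":[0,0,-0.72],"fingers":0.5},{"delta_pos":[-65,-270,0],"angular":[0,0,-0.9],"fingers":0.5},{"delta_pos":[-78,-325,0],"angular":[0,0,-1.08],"fingers":0.5},{"delta_pos":[-91,-380,0],"angular":[0,0,-1.26],"fingers":0.5},{"delta_pos":[-104,-435,0],"angular":[0,0,-1.44],"fingers":0.5},{"delta_pos":[-117.5,-490,0],"angular":[0,0,-1.62],"fingers":0.5},{"delta_pos":[-117.5,-520,0],"angular":[0,0,-1.645],"fingers":0.5}]'
python3 -m jog '[{"delta_pos":[0,0,-20],"angular":[0,0,0],"fingers":0.5},{"delta_pos":[0,0,-40],"angular":[0,0,0],"fingers":0.5},{"delta_pos":[0,0,-50],"angular":[0,0,0],"fingers":0.5},{"delta_pos":[0,0,-50],"angular":[0,0,0],"fingers":0.5}]'
```

```text
time_s: 48.38
eef_pos: [553.2, 161.1, 159.4]
ee_rot: [0.002, 0.695, 0.719, 0.002]
force: [1.2, -1.0, 0.1]
grip_width: 0.503
grip_force: 0.0
time_s: 49.62
eef_pos: [433.8, -361.9, 156.9]
ee_rot: [0.0, 1.0, -0.025, 0.0]
force: [-1.2, -0.6, -0.0]
grip_width: 0.5
grip_force: 0.0
time_s: 50.12
eef_pos: [434.8, -359.2, 106.7]
ee_rot: [-0.0, 1.0, -0.022, -0.0]
force: [0.8, -0.5, 0.4]
grip_width: 0.501
grip_force: 0.0
```

```bash
python3 -m jog '[{"delta_pos":[0,0,-25],"angular":[0,0,0],"fingers":0.5},{"delta_pos":[0,0,-45],"angular":[0,0,0],"fingers":0.5},{"delta_pos":[0,0,-51],"angular":[0,0,0],"fingers":0.5},{"delta_pos":[0,0,-51],"angular":[0,0,0],"fingers":0.4},{"delta_pos":[0,0,-51],"angular":[0,0,0],"fingers":0.25},{"delta_pos":[0,0,-51],"angular":[0,0,0],"fingers":0.1},{"delta_pos":[0,0,-51],"angular":[0,0,0],"fingers":0.1},{"delta_pos":[0,0,-51],"angular":[0,0,0],"fingers":0.1},{"delta_pos":[0,0,-51],"angular":[0,0,0],"fingers":0.1}]'
python3 -m jog '[{"delta_pos":[0,0,20],"angular":[0,0,0],"fingers":0.1},{"delta_pos":[0,0,60],"angular":[0,0,0],"fingers":0.1},{"delta_pos":[0,0,100],"angular":[0,0,0],"fingers":0.1},{"delta_pos":[0,0,100],"angular":[0,0,0],"fingers":0.1}]'
```

```text
time_s: 51.25
eef_pos: [435.3, -359.8, 57.1]
ee_rot: [0.001, 1.0, -0.022, 0.001]
force: [-1.0, 0.6, 6.0]
grip_width: 0.195
grip_force: 39.1
time_s: 51.75
eef_pos: [435.7, -360.3, 159.0]
ee_rot: [0.002, 1.0, -0.022, 0.002]
force: [0.4, 0.2, -0.8]
grip_width: 0.2
grip_force: 39.1
```

```bash
python3 -m jog '[{"delta_pos":[0,30,0],"angular":[0,0,0.17],"fingers":0.1},{"delta_pos":[12,85,0],"angular":[0,0,0.34],"fingers":0.1},{"delta_pos":[24,140,0],"angular":[0,0,0.51],"fingers":0.1},{"delta_pos":[36,195,0],"angular":[0,0,0.68],"fingers":0.1},{"delta_pos":[48,250,0],"angular":[0,0,0.85],"fingers":0.1},{"delta_pos":[60,305,0],"angular":[0,0,1.02],"fingers":0.1},{"delta_pos":[72,360,0],"angular":[0,0,1.19],"fingers":0.1},{"delta_pos":[85,415,0],"angular":[0,0,1.36],"fingers":0.1},{"delta_pos":[98,470,0],"angular":[0,0,1.53],"fingers":0.1},{"delta_pos":[110,525,0],"angular":[0,0,1.645],"fingers":0.1}]'
python3 -m jog '[{"delta_pos":[8.6,31.3,0],"angular":[0,0,0],"fingers":0.1},{"delta_pos":[8.6,31.3,0],"angular":[0,0,0],"fingers":0.1},{"delta_pos":[8.6,31.3,0],"angular":[0,0,0],"fingers":0.1},{"delta_pos":[8.6,31.3,-20],"angular":[0,0,0],"fingers":0.1},{"delta_pos":[8.6,31.3,-50],"angular":[0,0,0],"fingers":0.1},{"delta_pos":[8.6,31.3,-65],"angular":[0,0,0],"fingers":0.1},{"delta_pos":[8.6,31.3,-72],"angular":[0,0,0],"fingers":0.1},{"delta_pos":[8.6,31.3,-78],"angular":[0,0,0],"fingers":0.1},{"delta_pos":[8.6,31.3,-81],"angular":[0,0,0],"fingers":0.1},{"delta_pos":[8.6,31.3,-81],"angular":[0,0,0],"fingers":0.1}]'
```

```text
time_s: 53.0
eef_pos: [544.7, 167.4, 154.9]
ee_rot: [-0.0, 0.695, 0.719, -0.001]
force: [0.4, -1.6, 0.1]
grip_width: 0.194
grip_force: 39.2
time_s: 54.25
eef_pos: [553.6, 197.0, 75.2]
ee_rot: [0.0, 0.696, 0.718, 0.0]
force: [0.0, 0.2, -0.6]
grip_width: 0.191
grip_force: 39.2
```

```bash
python3 -m jog '[{"delta_pos":[-0.4,0,-6],"angular":[0,0,0],"fingers":0.1},{"delta_pos":[-0.4,0,-12],"angular":[0,0,0],"fingers":0.1},{"delta_pos":[-0.4,0,-16],"angular":[0,0,0],"fingers":0.1},{"delta_pos":[-0.4,0,-18.5],"angular":[0,0,0],"fingers":0.1},{"delta_pos":[-0.4,0,-18.5],"angular":[0,0,0],"fingers":0.1}]'
python3 -m jog '[{"delta_pos":[0,0,0],"angular":[0,0,0],"fingers":0.4},{"delta_pos":[0,0,0],"angular":[0,0,0],"fingers":0.5},{"delta_pos":[0,0,0],"angular":[0,0,0],"fingers":0.5},{"delta_pos":[0,0,30],"angular":[0,0,0],"fingers":0.5},{"delta_pos":[0,0,70],"angular":[0,0,0],"fingers":0.5},{"delta_pos":[-20,-40,120],"angular":[0,0,0],"fingers":0.5},{"delta_pos":[-60,-90,150],"angular":[0,0,0],"fingers":0.5},{"delta_pos":[-100,-150,170],"angular":[0,0,-0.1],"fingers":0.5},{"delta_pos":[-140,-210,180],"angular":[0,0,-0.2],"fingers":0.5},{"delta_pos":[-160,-260,180],"angular":[0,0,-0.3],"fingers":0.5}]'
python3 -m jog '[{"delta_pos":[0,-60,0],"angular":[0,0,0],"fingers":0.5},{"delta_pos":[0,-115,0],"angular":[0,0,0],"fingers":0.5},{"delta_pos":[0,-170,0],"angular":[0,0,0],"fingers":0.5},{"delta_pos":[0,-200,0],"angular":[0,0,0],"fingers":0.5},{"delta_pos":[0,-200,0],"angular":[0,0,0],"fingers":0.5}]'
python3 - <<'E'
from h import *
c=cap("top")
print("caps",cen(c,red,(172,190,214,212),65,5))
print("blue",rect(c,blue,(250,175,292,228),16,30)); print("green",rect(c,green,(170,203,218,245),16,30))
print("orange",rect(c,orange,(255,170,292,205),24,1),cen(c,orange,(255,170,292,205),24))
c0=dict(c); im0=cv2.imread("pics/top0.png")
d=cv2.absdiff(im0,c["pixels"]).max(2)
for n,(x,y) in dict(flux=(249,255),tape=(279,143),driver=(335,160),bin=(139,241),brush=(194,155),reel=(245,144),rack=(361,218)).items(): print(n,d[y-14:y+15,x-14:x+15].mean().round(1))
s=cap("side"); print("side caps", [ (q[:3]) for q in cen(s,red,(130,130,230,230),65,6).tolist()])
E
```

```text
time_s: 54.88
eef_pos: [553.1, 197.0, 57.0]
ee_rot: [0.0, 0.696, 0.718, 0.0]
force: [-1.5, -0.3, 5.4]
grip_width: 0.195
grip_force: 39.8
time_s: 56.12
eef_pos: [403.1, -41.8, 235.5]
ee_rot: [0.001, 0.797, 0.605, 0.0]
force: [0.4, 0.1, 1.6]
grip_width: 0.502
grip_force: 0.0
time_s: 56.75
eef_pos: [403.9, -242.1, 234.4]
ee_rot: [-0.0, 0.797, 0.604, -0.0]
force: [-0.9, 0.8, -0.1]
grip_width: 0.495
grip_force: 0.0
caps [[553.2 227.3  65.   20.9]
 [554.1 193.6  65.   20.5]
 [552.7 261.2  65.   19.9]
 [551.9 295.4  65.   18.2]]
blue (array([529.3, -40.2]), array([60. , 99.8]), np.float32(-0.23))
green (array([464.6, 244.3]), array([99.3, 58.9]), np.float32(0.034))
orange (array([609.3, -60. ]), array([22.5, 43.7]), np.float32(-0.034)) [[605.6 -56.7  24.   32.2]]
flux 1.9
tape 2.2
driver 1.3
bin 1.4
brush 3.0
reel 6.7
rack 29.3
side caps [[545.6, 253.6, 65.0]]
```

All four caps sit at 34 mm pitch over the holes, each released at its seated height. Both boards are within 1 mm, the finger is untouched since the check, and the bystanders I compared look unmoved. Handing in.

```bash
python3 -c "
from rig import ctrl
print(ctrl.finish_job())"
```

```text
the job is handed in; nothing more can be done
None
```

The job is handed in, with no verdict returned: by my last measurements the green board is in the carrier, the blue board is in the nest with the finger down in its notch, and all four red-capped vials are seated in the carrier.

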